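Load the parts-washing rack and set the washer

TASK

Load the washing rack: stand every steel bush on the table over a post in a bay of its own, and fit a sprung hold-down bar over each one, pinched between the bay's two cheeks and let go so that both its pins are home in the recesses. When all the bushes are held down, turn the washer's dial to the three-dot mark. A bar left over may stay on the table; do not push the tools and other parts about.

Things in the scene. Friction and masses are not known exactly. Their poses are not given: they have to be found in the camera images.
- rack: Fixed metal wash rack, base plate 106 (x) x 336 (y) x 10 mm thick; origin at its underside's centre, z up. Four like bays at y = -120, -40, +40, +120 mm, each with a post (12 mm diameter, 12 mm high above the plate) in its centre (x = 0) between two fixed cheeks facing each other along x. Bars go in along the rack's x, either way round. Bay details: see bay4_post.
- bay4_post (a point): Foot of the post of the bay at y = +120 mm, on the base plate: a seated bush's origin comes here; axes as the rack's. In each bay, heights above the table: ledges at |x| 20 to 34 mm, top 37 (a bar rests on them); cheeks 36 wide, inner faces at |x| 34, top 57, outer |x| 45; in each a blind recess 12 wide, from height 37 to 51, 5 deep (back at |x| 39).
- bush1: Plain steel bearing bush: a ring, 32 mm outside diameter, 16 mm bore, 24 mm high, about 90 g, upright on the table. Origin: centre of its underside. May be absent (None). Seated, it stands over a post on the rack's base plate, top 34 mm above the table, 3 mm under a fitted bar. One is like another.
- bush2: Plain steel bearing bush: a ring, 32 mm outside diameter, 16 mm bore, 24 mm high, about 90 g, upright on the table. Origin: centre of its underside. May be absent (None). Seated, it stands over a post on the rack's base plate, top 34 mm above the table, 3 mm under a fitted bar. One is like another.
- bush3: Plain steel bearing bush: a ring, 32 mm outside diameter, 16 mm bore, 24 mm high, about 90 g, upright on the table. Origin: centre of its underside. May be absent (None). Seated, it stands over a post on the rack's base plate, top 34 mm above the table, 3 mm under a fitted bar. One is like another.
- bush4: Plain steel bearing bush: a ring, 32 mm outside diameter, 16 mm bore, 24 mm high, about 90 g, upright on the table. Origin: centre of its underside. May be absent (None). Seated, it stands over a post on the rack's base plate, top 34 mm above the table, 3 mm under a fitted bar. One is like another.
- bar1: Sprung hold-down bar along its x, flat underside on the table: body 64 x 28 x 16 mm high when free, an upright ear at each end (24 wide, 5 thick, top 55 above the underside, outer faces 64 apart when free), a pin (8 mm diameter, bevelled tip) standing 8 out beyond each ear. Origin: underside, midway between the ears when free; z up, +x to the sliding end. 150 g.
- bar2: A second bar, the same. Squeezing the two ears together from outside (5 N to start, 11 N to the hard stop) slides the +x end in by up to 18 mm: ears' outer faces then 46 mm, pin tips 62 mm apart. Let go, it springs out again. The body's origin stays 32 mm from the outer face of the plain (-x) ear.
- bar3: A third bar, the same. Its fixed pin tip is at x = -40, z = 8 mm in its frame. Pinched to under 68 mm over its tips, a bar goes straight down between the cheeks onto the ledges; let go, its pins spring into the recesses and press on their backs (tips then 78 mm apart, 45 mm above the table; underside 37 mm).
- bar4: A fourth bar, the same.
- bar1_b (a point): Bar 1: centre of the pin tip at its +x (sliding) end, 8 mm above the underside: x = 40 mm in the bar's frame when free, 22 fully pinched, 38 when fitted.
- bar2_b (a point): Bar 2: centre of the pin tip at its +x (sliding) end, 8 mm above the underside: x = 40 mm in the bar's frame when free, 22 fully pinched, 38 when fitted.
- bar3_b (a point): Bar 3: centre of the pin tip at its +x (sliding) end, 8 mm above the underside: x = 40 mm in the bar's frame when free, 22 fully pinched, 38 when fitted.
- bar4_b (a point): Bar 4: centre of the pin tip at its +x (sliding) end, 8 mm above the underside: x = 40 mm in the bar's frame when free, 22 fully pinched, 38 when fitted.
- control: Washer's control box, fixed on the table, 160 (x) x 130 (y) x 55 mm high, origin at the centre of its underside, with the dial in the middle of its top. Around the dial, 50 mm from its axis, are five marks of one, two, three, four and five white dots; the one-dot mark lies on the box's -x side, the others follow clockwise seen from above, 0.7 rad apart.
- dial (a joint): Detented selector dial, rad: 0 at one dot, 0.7 two dots, 1.4 three dots, 2.1 four dots, 2.8 five dots; grows clockwise seen from above; stops at 0 and 2.8. It clicks into the nearest mark; about 0.05 N m turns it past a detent.
- dial_grip (a point): On the dial's axis, 92 mm above the table (55 box + 6 base + 31), the height to grip. The dial has a bar grip 42 mm long, 14 mm thick, 32 mm high (top 99 mm above the table) on a 44 mm disc; the white pointer line is on one half of the bar's top. The bar lies along this point's x axis, the pointer on its -x side; the point turns with the dial.
- wrench: Bystander: steel spanner lying on the table. Not to be touched. Origin at its underside (tools: on their length).
- screwdriver: Bystander: screwdriver lying on the table. Not to be touched. Origin at its underside (tools: on their length).
- piston: Bystander: aluminium piston, 72 mm diameter, 58 high. Not to be touched. Origin at its underside (tools: on their length).
- bearing: Bystander: flat bearing ring, 62 mm diameter, 16 high, clearly bigger and lower than the bushes. Not to be touched. Origin at its underside (tools: on their length).
- pinion: Bystander: dark pinion, 48 mm diameter, 32 high. Not to be touched. Origin at its underside (tools: on their length).
- oilcan: Bystander: grey plastic bottle, 60 mm diameter, 150 high. Not to be touched. Origin at its underside (tools: on their length).
- bighub: Bystander: dark flanged hub, 90 mm diameter, 40 high. Not to be touched. Origin at its underside (tools: on their length).

How it is judged:
By the outcome, as a careful person would: the job done as asked, in the order asked, and still so for the second after the job is handed in, with the robot touching nothing.
Of bush1, bush2, bush3, bush4 only 3 to 4 are there at a start; the rules pass over those that are not, and their reading is None.
At some moment in a run one of bush1, bush2, bush3, bush4, bar1, bar2, bar3, bar4 may be knocked a few centimetres aside while the robot is not near it.
Once in a run the grip may slacken for a moment while it holds something.
It also fails if it takes over 210 s, if anything falls off the work surface, if the arm or the gripper's body presses on something with over 40 N, if the wrist force passes 120 N, or if a joint passes its speed limit or range.

ROBOT

A 6-joint arm with a two-finger parallel gripper is mounted at the origin on the work surface. World frame = base frame: x ahead of the robot, y to its left, z up, the work surface at z = 0. Lengths are in mm, angles in rad, forces in N, time in s.
With the tool pointing down it reaches from about 275 to 975 mm from the base axis. Payload 8.4 kg.
Tool frame: the origin (TCP) lies on the centre line of the jaws, within the pads' length; the fingertips stand env.tips_ahead ahead of it and the grasp point (between the pads) lies 2 mm behind it (env.tips_ahead is the distance from the TCP to the fingertips, in mm); z points along the fingers, y is the line along which they close (so a half turn about z gives the same grasp; the last joint's range is limited). The gripper opens to 92 mm and grips with 3 to 60 N. Pads are 20 mm wide; open, the fingers measure 128 mm over their backs; the gripper's body (75 mm by 189 mm) begins 69 mm behind the grasp point.
Start: joints at [1.304, 0.353, 1.633, -0, 1.155, -0.002], TCP at [163.571, 603.218, 231.583] pointing down, gripper open.
Joint ranges: [-2.63, 2.63], [-0.92, 2.1], [0.06, 2.66], [-1.3, 4.44], [0, 2.69], [-3.02, 3.02]. Speed limits (rad/s): [2.22, 2.22, 2.79, 3.14, 3.14, 3.14].

INTERFACE

Orientations are given as a unit quaternion [x, y, z, w].
In Python, from plant import get_state, read_camera, camera_params, env, finder gives the robot as it stands. The module is installed in compiled form; this text tells all that it offers.
- The arm moves only by the tool arm_command, never from a script. Its argument "series" is a list of rows, each an object of numbers: "tx", "ty", "tz": the shift along the tool's x, y, z in cm; "spin": the turn about the tool's z in degrees; "claw": the finger opening in cm, from 0 to 9.19. A call has 1 to 8 rows; each row is the pose to reach, as a shift and turn from the pose commanded when the call began, along the tool's axes at that moment; what a row does not reach only later rows make up. A row lasts 1/12 s, in which the tool goes at most 41.7 mm and 7.16 degrees, less where a joint would pass 70% of its speed; a pose out of reach is approached as far as the arm can. A call with a gripper value outside its range is refused whole. The fingers move at their own pace and stop on an object; the grip force is fixed at half the most. Time passes only in rows, so rows that repeat a pose let the fingers close. It gives the time, the measured TCP pose, the force, the opening and the grip force at its end, in the units of the state.
- get_state(): the state, without advancing time (a new reading comes with each control period).
- read_camera(name): name is "scene" or "top" or "wrist"; returns the picture (384x512x3 uint8, red, green, blue); there is no depth.
- camera_params(name): a dict with "fx", "fy", "cx", "cy" (pixels), "R" (3x3) and "t" (3): a world point X has camera coordinates R X + t. Camera axes: x right, y down, z forward; pixel columns grow to the right and rows downward; lengths in mm; the calibration is good to about 2 mm. A picture is of the moment at which its call begins: read the wrist's pose just before it. camera_params takes no time and is no camera call; for the wrist camera it gives the pose at the moment of the call.
- env.hand_in(): hands the job in; it is judged then, once.
Trained networks look in the newest picture that a camera, given by its name, has taken for a name from the list of things; names that differ only in an ending like _2 or _b are one class to them, and where a whole thing is asked for, a point or a joint stands for the part that bears it (a point fixed in the world has none). Each returns a list of dicts, best first, with "score" (0 to 1); they miss things now and then, are a little off and sometimes report something else, mostly with a low value. They report only what shows in the picture. A call takes as long as a camera call.
- finder.recognise(label, camera): "location" ([column, row] in pixels, amid what is visible of it).
- finder.mark_of(label, camera): "location" ([column, row] in pixels: a listed point, or the origin of a listed thing).
The state is a dict: "time": time; "joint_positions": joint angles; "joint_velocities": joint speeds; "effort": joint torques, N m; "ee_pos": TCP position; "tcp_rot": TCP orientation; "wrist_force": force on the tool from outside, world axes, zero at the start; "wrist_torque": the same for the moment, N m; "opening": finger opening in mm; "grip_force": force on a finger pad.
Only numpy, scipy, OpenCV 4.12 (cv2) and the standard library are available. Lean on these libraries where they do the work, as an engineer would, in place of code of your own. Each camera call takes 0.05 s, during which the arm holds its last target. There are 200 camera calls.

## Working session

There is one attempt and no reset: what is moved stays moved. The work goes in short steps, Python scripts to look and compute and a tool call to move; the robot and the scene stay as the last step left them, time stands still between calls to the robot, and variables do not carry over. Pictures are saved under pics/ and viewed, at most 14 in all, crops included, and the job is handed in when it is done.

Besides the shell and the picture viewer there is one more tool, called after "Call:" by a JSON object that holds its "op" and its "data", one argument or row to a line. arm_command: Moves the arm, as the interface text tells. Its arguments: {"type":"object","properties":{"series":{"type":"array","items":{"type":"object","properties":{"tx":{"type":"number"},"ty":{"type":"number"},"tz":{"type":"number"},"spin":{"type":"number"},"claw":{"type":"number"}}}}},"required":["series"]}

```bash
ls; mkdir -p pics; cat > h.py <<'E'
import numpy as np, cv2
from plant import get_state, read_camera, camera_params, env, finder
from scipy.spatial.transform import Rotation as R
def unproj(P,px,z):
    r=np.array([(px[0]-P['cx'])/P['fx'],(px[1]-P['cy'])/P['fy'],1.0]); Rm=np.array(P['R']);t=np.array(P['t'])
    o=-Rm.T@t; d=Rm.T@r; return o+d*(z-o[2])/d[2]
def proj(P,X):
    c=np.array(P['R'])@np.array(X,float)+np.array(P['t']); return [P['fx']*c[0]/c[2]+P['cx'],P['fy']*c[1]/c[2]+P['cy']]
def snap(cam,name=None):
    P=camera_params(cam); im=read_camera(cam)
    if name: cv2.imwrite('pics/'+name,im[:,:,::-1])
    return P,im
def state():
    s=get_state(); M=R.from_quat(s['tcp_rot']).as_matrix()
    print('t %.2f pos %s open %.1f grip %.1f F %s'%(s['time'],np.round(s['ee_pos'],1),s['opening'],s['grip_force'],np.round(s['wrist_force'],1)),'xaxis yaw %.1f'%np.degrees(np.arctan2(M[1,0],M[0,0])), 'z',np.round(M[:,2],3)); return s,M
def to(x,y,z,yaw=None):
    """print shift (cm) and spin to reach world point with tool y axis line at yaw (deg, mod 180)"""
    s,M=state(); d=M.T@(np.array([x,y,z])-s['ee_pos'])/10; sp=0
    if yaw is not None:
        cur=np.degrees(np.arctan2(M[1,1],M[0,1])); sp=-((yaw-cur+90)%180-90)
    print('tx %.2f ty %.2f tz %.2f spin %.1f'%(*d,sp), 'j6 %.2f'%s['joint_positions'][5]); return d,sp
E
python3 - <<'E'
from h import *
state(); print('tips',env.tips_ahead)
for c in ['scene','top']:
    P,im=snap(c,c+'0.png'); print(c,np.round(-np.array(P['R']).T@np.array(P['t'])),P['fx'])
    zs={'bush1':0,'bar1':0,'bar1_b':8,'rack':0,'bay4_post':10,'control':0,'dial_grip':92,'piston':0,'oilcan':0,'bighub':0,'wrench':0,'screwdriver':0,'pinion':0,'bearing':0}
    for k,z in zs.items():
        for d in finder.mark_of(k,c)[:6]:
            if d['score']>.2: print(k,round(d['score'],2),np.round(d['location']),np.round(unproj(P,d['location'],z)[:2]))
E
```

```text
pics
t 0.00 pos [163.5 602.8 230.9] open 92.3 grip 0.0 F [-0.2 -0.2  0. ] xaxis yaw 164.8 z [-0.    -0.001 -1.   ]
tips 17.0
scene [1121.  -97.  919.] 348.4332693262093
bush1 0.65 [347. 222.] [606. 349.]
bush1 0.63 [320. 208.] [529. 289.]
bush1 0.47 [334. 185.] [456. 374.]
bush1 0.42 [360. 196.] [523. 436.]
bar1 0.74 [259. 198.] [436. 111.]
bar1 0.67 [223. 204.] [424. -12.]
bar1 0.57 [305. 194.] [464. 264.]
bar1 0.47 [183. 216.] [ 434. -145.]
bar1_b 0.62 [219. 196.] [395. -19.]
rack 0.59 [246. 250.] [613.  17.]
bay4_post 0.96 [283. 239.] [612. 132.]
control 0.95 [121. 246.] [ 492. -344.]
dial_grip 0.51 [110. 232.] [ 501. -346.]
piston 0.72 [374. 244.] [703. 393.]
oilcan 0.58 [106. 318.] [ 704. -393.]
oilcan 0.33 [373. 243.] [699. 390.]
bighub 0.7 [370. 166.] [410. 533.]
bighub 0.53 [374. 244.] [704. 389.]
wrench 0.97 [160. 296.] [ 684. -250.]
screwdriver 0.79 [291. 148.] [241. 293.]
pinion 0.55 [148. 203.] [ 348. -249.]
bearing 0.59 [343. 247.] [686. 297.]
top [ 310.   61. 1424.] 405.57323364953254
bush1 0.64 [181. 205.] [446. 382.]
bush1 0.54 [168. 181.] [531. 428.]
bush1 0.53 [190.
[... 175 characters left out ...]
18.] [394. -20.]
rack 0.91 [284. 158.] [611.  14.]
rack 0.28 [259. 208.] [433. 105.]
bay4_post 0.9 [250. 159.] [604. 136.]
bay4_post 0.5 [388. 191.] [ 484. -346.]
control 0.87 [387. 189.] [ 493. -347.]
control 0.72 [336. 217.] [ 398. -164.]
control 0.66 [397. 131.] [ 703. -392.]
dial_grip 0.59 [396. 183.] [ 500. -351.]
piston 0.6 [180. 136.] [697. 389.]
oilcan 0.85 [394. 131.] [ 704. -383.]
bighub 0.69 [139. 217.] [406. 529.]
bighub 0.68 [356. 236.] [ 330. -232.]
bighub 0.22 [397. 185.] [ 505. -383.]
wrench 0.67 [358. 135.] [ 688. -251.]
screwdriver 0.52 [138. 218.] [401. 532.]
screwdriver 0.48 [181. 137.] [694. 386.]
pinion 0.42 [359. 234.] [ 336. -240.]
bearing 0.46 [204. 136.] [694. 302.]
```

```bash
python3 - <<'E'
import cv2
a=cv2.imread('pics/top0.png')[110:260,120:430]; cv2.imwrite('pics/top0c.png',cv2.resize(a,None,fx=2.55,fy=2.55,interpolation=cv2.INTER_CUBIC))
a=cv2.imread('pics/scene0.png')[130:330,80:400]; cv2.imwrite('pics/scene0c.png',cv2.resize(a,None,fx=2.5,fy=2.5,interpolation=cv2.INTER_CUBIC))
E
```

```text
(no output)
```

View pics/top0c.png

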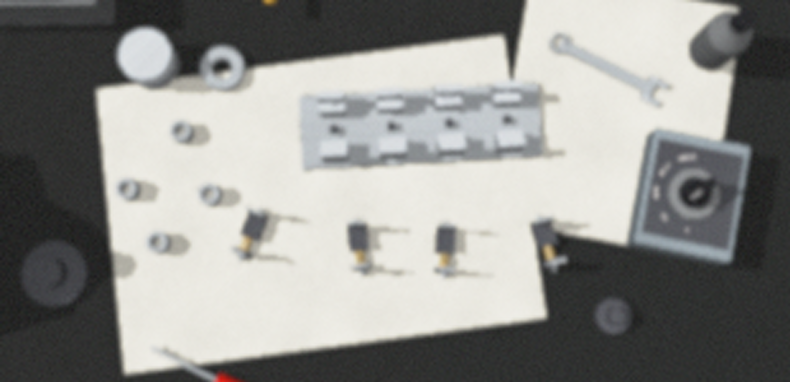

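View pics/scene0c.png

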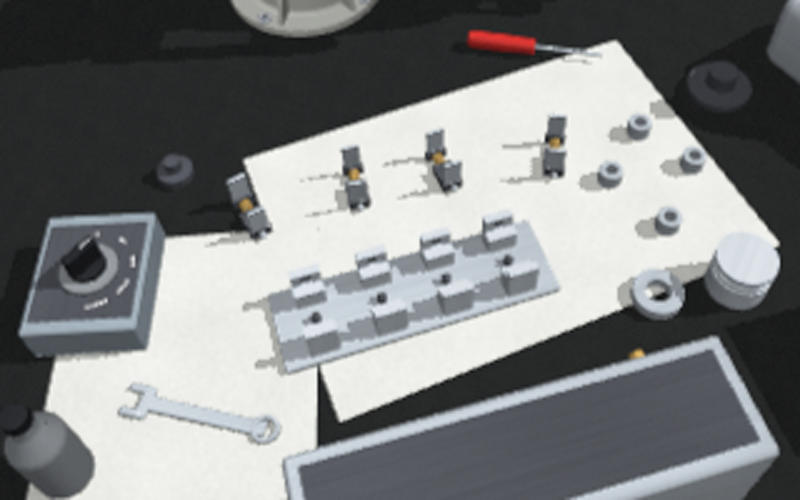

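The top view shows four bushes at left (crop 183,131; 129,188; 211,194; 160,242) and four bars at (255,232), (359,245), (447,248) and (548,243). The rack is at (420,128), yawed about 3°, and the dial is at (695,192). The scene view confirms the posts are empty.

```bash
python3 - <<'E'
from h import *
s,M=state(); P=camera_params('wrist'); Rm=np.array(P['R']);C=-Rm.T@np.array(P['t'])
print('cam in tool',np.round(M.T@(C-s['ee_pos'])), 'axes in tool',np.round(M.T@Rm.T,2).tolist(),P['fx'])
to(480,365,300,93)
E
```

```text
t 1.50 pos [163.6 603.2 231.6] open 91.9 grip 0.0 F [ 0.5 -0.1 -0.8] xaxis yaw 164.8 z [-0. -0. -1.]
cam in tool [  75.   -1. -153.] axes in tool [[-0.0, -0.96, -0.26], [1.0, -0.0, -0.0], [0.0, -0.26, 0.96]] 278.01082502290114
t 1.50 pos [163.6 603.2 231.6] open 91.9 grip 0.0 F [ 0.5 -0.1 -0.8] xaxis yaw 164.8 z [-0. -0. -1.]
tx -36.78 ty -14.71 tz -6.84 spin -18.2 j6 -0.00
```

Call:
{"op": "arm_command", "data": {
  "series": [
    {"tx": -4,"ty": -1.6,"spin": -4},
    {"tx": -8,"ty": -3.2,"spin": -8},
    {"tx": -12,"ty": -4.8,"spin": -12},
    {"tx": -16,"ty": -6.4,"spin": -18},
    {"tx": -20,"ty": -8,"tz": 0.5,"spin": -18.2},
    {"tx": -24,"ty": -9.6,"tz": 1,"spin": -18.2},
    {"tx": -28,"ty": -11.2,"tz": 2,"spin": -18.2},
    {"tx": -32,"ty": -12.8,"tz": 3,"spin": -18.2}
  ]
}}

```text
schema error: expected keys tx, ty, tz, spin, claw
```

Call:
{"op": "arm_command", "data": {
  "series": [
    {"tx": -3.5,"ty": -3.0},
    {"tx": -3.5,"ty": -3.0}
  ]
}}

```text
schema error: expected keys tx, ty, tz, spin, claw
```

```bash
cat >> h.py <<'E'
def find(cam,spec,minscore=.25,n=6):
    P,im=snap(cam)
    for k,z in spec.items():
        for d in finder.mark_of(k,cam)[:n]:
            if d['score']>minscore: print(k,round(d['score'],2),np.round(d['location']),np.round(unproj(P,d['location'],z)[:2],1))
    return P,im
E
python3 - <<'E'
from h import *
state(); P,im=find('wrist',{'bush1':0,'bar1':0,'bar1_b':8}); cv2.imwrite('pics/w1.png',im[:,:,::-1])
E
```

```text
t 1.50 pos [163.6 603.2 231.6] open 91.9 grip 0.0 F [ 0.5 -0.1 -0.8] xaxis yaw 164.8 z [-0. -0. -1.]
bush1 0.59 [172. 361.] [449.8 374.3]
```

View pics/w1.png

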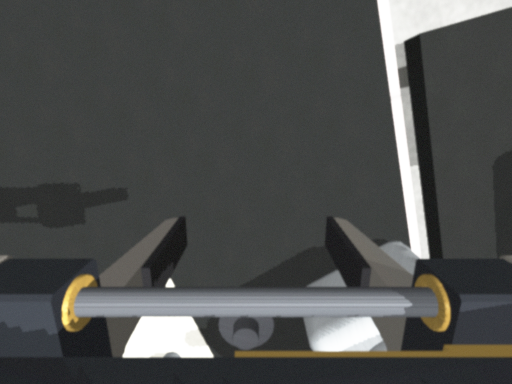

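The wrist picture shows the gripper in the lower half, with the view usable above about row 230, so I'll place the hand on the far side of what I look at.

Call:
{"op": "arm_command", "data": {
  "series": [
    {"tx": -4,"ty": -1.1,"tz": 0,"spin": -6,"claw": 9},
    {"tx": -8,"ty": -2.2,"tz": 0,"spin": -12,"claw": 9},
    {"tx": -12,"ty": -3.4,"tz": 0,"spin": -18,"claw": 9},
    {"tx": -16,"ty": -4.5,"tz": 0.5,"spin": -18.2,"claw": 9},
    {"tx": -20,"ty": -5.7,"tz": 1,"spin": -18.2,"claw": 9},
    {"tx": -24,"ty": -6.8,"tz": 1.5,"spin": -18.2,"claw": 9},
    {"tx": -28,"ty": -7.9,"tz": 2,"spin": -18.2,"claw": 9},
    {"tx": -32,"ty": -9,"tz": 3,"spin": -18.2,"claw": 9}
  ]
}}

```text
time: 2.37
ee_pos: [449.4, 432.6, 202.8]
tcp_rot: [-0.026, 1.0, 0.001, 0.001]
wrist_force: [1.3, 1.5, 0.5]
opening: 90.2
grip_force: 0.0
```

```bash
python3 - <<'E'
from h import *
to(560,365,200,93)
E
```

```text
t 2.37 pos [449.4 432.6 202.8] open 90.2 grip 0.0 F [1.3 1.5 0.5] xaxis yaw -177.0 z [ 0.001  0.001 -1.   ]
tx -10.69 ty -7.33 tz 0.28 spin 0.0 j6 -0.86
```

Call:
{"op": "arm_command", "data": {
  "series": [
    {"tx": -4,"ty": -2.5,"tz": 0,"spin": 0,"claw": 6},
    {"tx": -8,"ty": -5,"tz": 0,"spin": 0,"claw": 6},
    {"tx": -10.7,"ty": -7.3,"tz": 0,"spin": 0,"claw": 6},
    {"tx": -10.7,"ty": -7.3,"tz": 0,"spin": 0,"claw": 6},
    {"tx": -10.7,"ty": -7.3,"tz": 0,"spin": 0,"claw": 6}
  ]
}}

```text
time: 2.78
ee_pos: [559.9, 364.5, 201.7]
tcp_rot: [-0.025, 1.0, -0.0, 0.0]
wrist_force: [-0.5, -0.1, 1.0]
opening: 60.4
grip_force: 0.0
```

```bash
python3 - <<'E'
from h import *
state(); P,im=find('wrist',{'bush1':0,'bar1':0,'bar1_b':8}); cv2.imwrite('pics/w2.png',im[:,:,::-1])
state()
E
```

```text
t 2.78 pos [559.9 364.5 201.7] open 60.4 grip 0.0 F [-0.5 -0.1  1. ] xaxis yaw -177.2 z [ 0. -0. -1.]
bush1 0.91 [240. 199.] [595.7 344.5]
bush1 0.81 [307. 148.] [523.4 426.5]
bush1 0.8 [212. 132.] [509.3 306.3]
bush1 0.68 [269.  80.] [444.8 374.1]
bar1 0.83 [38. 57.] [433.4 102.2]
bar1 0.82 [167.  83.] [454.5 251.7]
t 2.98 pos [556.7 367.2 202. ] open 60.2 grip 0.0 F [-0.2 -0.7  0.2] xaxis yaw -176.9 z [-0.001  0.    -1.   ]
```

View pics/w2.png

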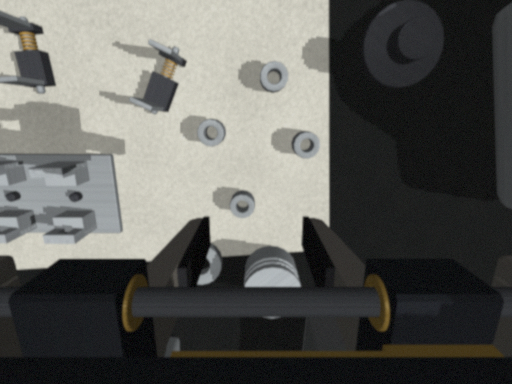

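The wrist view shows four bushes at pixels (242,204), (306,145), (211,132) and (274,76). Bars are at (167,83) and (35,60), and the rack end is at lower left.

```bash
cat >> h.py <<'E'
def circ(r,z,n=48):
    a=np.linspace(0,2*np.pi,n,endpoint=False); return np.c_[r*np.cos(a),r*np.sin(a),0*a+z]
def seg(a,b,st=2.0):
    a=np.array(a,float);b=np.array(b,float);n=max(2,int(np.linalg.norm(b-a)/st)); return a+(b-a)*np.linspace(0,1,n)[:,None]
def rect(x0,x1,y0,y1,z):
    c=[(x0,y0,z),(x1,y0,z),(x1,y1,z),(x0,y1,z)]; return np.vstack([seg(c[i],c[(i+1)%4]) for i in range(4)])
BUSH=np.vstack([circ(16,24),circ(8,24)])
def rackpts():
    L=[rect(-53,53,-168,168,10)]
    for y in(-120,-40,40,120):
        for s in(-1,1): L.append(rect(*sorted((s*34,s*45)),y-18,y+18,57))
        L.append(circ(6,22,24))
    return np.vstack(L)
def grad(im):
    g=cv2.GaussianBlur(cv2.cvtColor(im,cv2.COLOR_RGB2GRAY).astype(np.float32),(0,0),1.0)
    m=np.hypot(cv2.Sobel(g,cv2.CV_32F,1,0),cv2.Sobel(g,cv2.CV_32F,0,1)); return np.minimum(m,120)
def fit(P,im,pts,x,y,yaw=0,rng=10,yr=0):
    G=grad(im); Rm=np.array(P['R']);t=np.array(P['t'])
    def sc(p):
        c,s=np.cos(np.radians(p[2])),np.sin(np.radians(p[2]))
        X=np.c_[pts[:,0]*c-pts[:,1]*s+p[0],pts[:,0]*s+pts[:,1]*c+p[1],pts[:,2]]@Rm.T+t
        u=(P['fx']*X[:,0]/X[:,2]+P['cx']).astype(np.float32);v=(P['fy']*X[:,1]/X[:,2]+P['cy']).astype(np.float32)
        return float(cv2.remap(G,u[None],v[None],cv2.INTER_LINEAR).mean())
    b=(-1,)+(x,y,yaw); st=2.0
    while st>=.25:
        r=rng if st==2 else 2*st
        ys=np.arange(-yr,yr+.01,1.5 if st==2 else st*.5) if yr else [0]
        b0=b
        for dx in np.arange(-r,r+.01,st):
            for dy in np.arange(-r,r+.01,st):
                for da in ys:
                    p=(b0[1]+dx,b0[2]+dy,b0[3]+da); q=sc(p)
                    if q>b[0]: b=(q,)+p
        yr=st*.75 if yr else 0; st/=2
    print('fit score %.1f x %.1f y %.1f yaw %.2f'%b); return b
E
python3 - <<'E'
from h import *
P,im=snap('wrist')
for x,y in [(595.7,344.5),(523,426),(509,306),(445,374)]: fit(P,im,BUSH,x,y)
to(509,306,110,93)
E
```

```text
fit score 96.7 x 590.2 y 348.8 yaw 0.00
fit score 91.2 x 517.5 y 421.5 yaw 0.00
fit score 82.4 x 508.2 y 308.5 yaw 0.00
fit score 88.0 x 443.8 y 378.2 yaw 0.00
t 3.03 pos [556.7 367.3 202.1] open 60.4 grip 0.0 F [0.6 0.2 0.6] xaxis yaw -176.9 z [-0.  0. -1.]
tx 5.09 ty -5.86 tz 9.21 spin 0.1 j6 -1.04
```

Call:
{"op": "arm_command", "data": {
  "series": [
    {"tx": 2.5,"ty": -3,"tz": 4,"spin": 0,"claw": 6},
    {"tx": 5,"ty": -5.6,"tz": 8,"spin": 0,"claw": 6},
    {"tx": 5.1,"ty": -5.6,"tz": 11,"spin": 0,"claw": 6},
    {"tx": 5.1,"ty": -5.6,"tz": 11,"spin": 0,"claw": 6},
    {"tx": 5.1,"ty": -5.6,"tz": 11,"spin": 0,"claw": 6}
  ]
}}

```text
time: 3.45
ee_pos: [507.1, 306.8, 89.7]
tcp_rot: [-0.027, 1.0, -0.001, -0.003]
wrist_force: [0.5, 0.2, 0.7]
opening: 60.2
grip_force: 0.0
```

```bash
python3 - <<'E'
from h import *
P,im=snap('wrist','w3.png')
b=fit(P,im,BUSH,508,308,rng=10)
d,_=to(b[1],b[2],20,93)
E
```

```text
fit score 79.3 x 509.5 y 308.0 yaw 0.00
t 3.50 pos [509.5 308.3  92. ] open 59.9 grip 0.0 F [0.5 1.2 0.5] xaxis yaw -176.9 z [-0.001 -0.001 -1.   ]
tx -0.00 ty -0.03 tz 7.20 spin 0.1 j6 -1.08
```

View pics/w3.png

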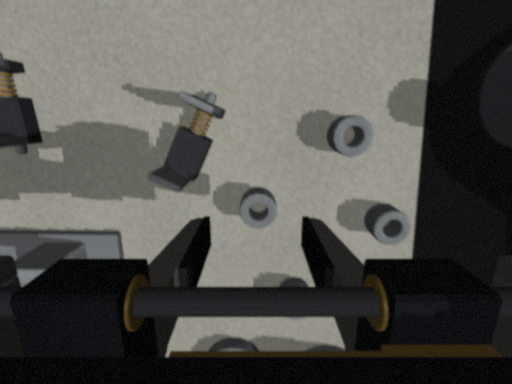

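The bush sits centred between the jaws at about (259,208). Now to grasp and lift it.

Call:
{"op": "arm_command", "data": {
  "series": [
    {"tx": 0,"ty": 0,"tz": 3.6,"spin": 0,"claw": 5},
    {"tx": 0,"ty": 0,"tz": 7.2,"spin": 0,"claw": 4.5},
    {"tx": 0,"ty": 0,"tz": 7.2,"spin": 0,"claw": 4.5},
    {"tx": 0,"ty": 0,"tz": 7.2,"spin": 0,"claw": 2.5},
    {"tx": 0,"ty": 0,"tz": 7.2,"spin": 0,"claw": 2.5},
    {"tx": 0,"ty": 0,"tz": 7.2,"spin": 0,"claw": 2.5},
    {"tx": 0,"ty": 0,"tz": 3.6,"spin": 0,"claw": 2.5},
    {"tx": 0,"ty": 0,"tz": -1,"spin": 0,"claw": 2.5}
  ]
}}

```text
time: 4.17
ee_pos: [508.4, 306.9, 97.2]
tcp_rot: [-0.027, 1.0, -0.001, -0.002]
wrist_force: [1.5, -0.3, -0.3]
opening: 30.3
grip_force: 30.0
```

Call:
{"op": "arm_command", "data": {
  "series": [
    {"tx": -2.5,"ty": -3,"tz": -2,"spin": 0,"claw": 2.5},
    {"tx": -5,"ty": -6,"tz": -4,"spin": 0,"claw": 2.5},
    {"tx": -8,"ty": -9,"tz": -6,"spin": 0,"claw": 2.5},
    {"tx": -11,"ty": -12,"tz": -8,"spin": 0,"claw": 2.5},
    {"tx": -14,"ty": -15,"tz": -8,"spin": 0,"claw": 2.5},
    {"tx": -16,"ty": -18,"tz": -8,"spin": 0,"claw": 2.5},
    {"tx": -18,"ty": -21,"tz": -8,"spin": 0,"claw": 2.5},
    {"tx": -18,"ty": -24,"tz": -8,"spin": 0,"claw": 2.5}
  ]
}}

```text
time: 4.83
ee_pos: [706.6, 75.7, 179.9]
tcp_rot: [-0.026, 1.0, 0.0, 0.003]
wrist_force: [0.6, -0.0, -0.3]
opening: 30.3
grip_force: 30.0
```

Call:
{"op": "arm_command", "data": {
  "series": [
    {"tx": 0,"ty": -4,"tz": 0,"spin": 0,"claw": 2.5},
    {"tx": 0,"ty": -4,"tz": 0,"spin": 0,"claw": 2.5},
    {"tx": 0,"ty": -4,"tz": 0,"spin": 0,"claw": 2.5},
    {"tx": 0,"ty": -4,"tz": 0,"spin": 0,"claw": 2.5}
  ]
}}

```text
time: 5.17
ee_pos: [704.8, 37.7, 178.8]
tcp_rot: [-0.026, 1.0, 0.0, 0.001]
wrist_force: [-0.6, 0.0, -0.5]
opening: 30.5
grip_force: 30.0
```

```bash
python3 - <<'E'
from h import *
state()
P,im=find('wrist',{'rack':0,'bay4_post':10,'bar1':0,'bar1_b':8}); cv2.imwrite('pics/w4.png',im[:,:,::-1])
b=fit(P,im,rackpts(),612,16,2.9,rng=12,yr=3)
for y in (120,40,-40,-120):
    c,s=np.cos(np.radians(b[3])),np.sin(np.radians(b[3])); print(y,np.round([b[1]-y*s,b[2]+y*c],1), np.round(proj(P,[b[1]-y*s,b[2]+y*c,22])))
for X in rackpts()[::3]:
    w=[b[1]+X[0]*c-X[1]*s,b[2]+X[0]*s+X[1]*c,X[2]]; u,v=proj(P,w); cv2.circle(im,(int(u),int(v)),0,(255,0,0),-1)
cv2.imwrite('pics/w4f.png',im[:,:,::-1])
state()
E
```

```text
t 5.17 pos [704.8  37.7 178.8] open 30.5 grip 30.0 F [-0.6  0.  -0.5] xaxis yaw -177.0 z [ 0.001  0.    -1.   ]
rack 0.82 [241.  88.] [602.9  15.3]
bay4_post 0.89 [348.  87.] [596.7 131.5]
fit score 72.5 x 603.0 y 14.2 yaw 2.40
120 [598.  134.1] [353.  88.]
40 [601.3  54.2] [277.  87.]
-40 [604.7 -25.7] [201.  86.]
-120 [ 608.  -105.6] [125.  85.]
t 5.42 pos [704.5  38.9 178. ] open 30.7 grip 30.0 F [ 0.4  0.4 -1. ] xaxis yaw -176.9 z [ 0.  0. -1.]
```

View pics/w4f.png

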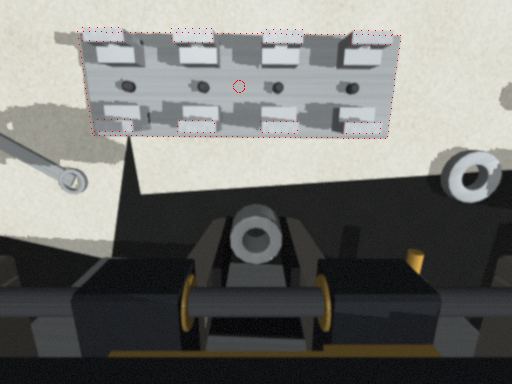

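The rack fit lands on the plate outline and posts (352,88) and (278,88). The bush is held at about (257,238). I'll go nearer the -120 bay and refit.

```bash
sed -i 's/L.append(circ(6,22,24))/L.append(circ(6,22,24)+[0,y,0])/' h.py; python3 - <<'E'
from h import *
to(665,-60,115,92.4)
E
```

```text
t 5.42 pos [704.5  38.9 178. ] open 30.7 grip 30.0 F [ 0.4  0.4 -1. ] xaxis yaw -176.9 z [ 0.  0. -1.]
tx 4.49 ty -9.66 tz 6.29 spin 0.7 j6 -1.57
```

Call:
{"op": "arm_command", "data": {
  "series": [
    {"tx": 1.5,"ty": -3,"tz": 2,"spin": 0.7,"claw": 2.5},
    {"tx": 3,"ty": -6,"tz": 4,"spin": 0.7,"claw": 2.5},
    {"tx": 4.5,"ty": -9.6,"tz": 6.3,"spin": 0.7,"claw": 2.5},
    {"tx": 4.5,"ty": -9.6,"tz": 6.3,"spin": 0.7,"claw": 2.5},
    {"tx": 4.5,"ty": -9.6,"tz": 6.3,"spin": 0.7,"claw": 2.5},
    {"tx": 4.5,"ty": -9.6,"tz": 6.3,"spin": 0.7,"claw": 2.5}
  ]
}}

```text
time: 5.92
ee_pos: [665.2, -60.1, 115.0]
tcp_rot: [-0.02, 1.0, 0.0, 0.0]
wrist_force: [0.4, 0.9, 0.2]
opening: 30.7
grip_force: 30.0
```

```bash
python3 - <<'E'
from h import *
P,im=snap('wrist','w5.png')
b=fit(P,im,rackpts(),603,14,2.4,rng=6,yr=1.5)
s,M=state(); p=s['ee_pos']
h=fit(P,im,BUSH+[0,0,p[2]-20],p[0],p[1],rng=6)
print('held in tool',M.T@(np.array([h[1],h[2],0])-p))
a=np.radians(b[3])
for y in(-120,-40): 
  t=np.array([b[1]-y*np.sin(a),b[2]+y*np.cos(a)]);print(np.round(t,1)); to(t[0],t[1],80,90+b[3])
E
```

```text
fit score 70.3 x 602.8 y 14.8 yaw 2.40
t 5.97 pos [665.9 -59.6 115.6] open 30.3 grip 30.0 F [ 0.5  0.5 -1.4] xaxis yaw -177.6 z [ 0.002  0.    -1.   ]
fit score 94.6 x 660.9 y -61.1 yaw 0.00
held in tool [  5.2513725   -1.31216314 115.58405218]
[ 607.8 -105.1]
t 5.97 pos [665.9 -59.6 115.6] open 30.3 grip 30.0 F [ 0.5  0.5 -1.4] xaxis yaw -177.6 z [ 0.002  0.    -1.   ]
tx 6.00 ty -4.31 tz 3.55 spin -0.0 j6 -1.70
[604.4 -25.2]
t 5.97 pos [665.9 -59.6 115.6] open 30.3 grip 30.0 F [ 0.5  0.5 -1.4] xaxis yaw -177.6 z [ 0.002  0.    -1.   ]
tx 6.00 ty 3.69 tz 3.55 spin -0.0 j6 -1.70
```

View pics/w5.png

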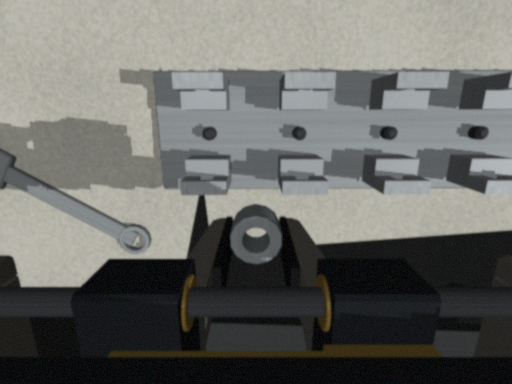

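```bash
python3 - <<'E'
from h import *
P,im=snap('wrist')
s,M=state(); p=s['ee_pos']
for dz in (-28,-24,-20,-16,-12):
  h=fit(P,im,BUSH+[0,0,p[2]+dz],p[0],p[1],rng=8); print(dz,np.round(M.T@(np.array([h[1],h[2],0])-p),1)[:2])
c=im[190:280,215:300]; cv2.imwrite('pics/c5.png',cv2.resize(c[:,:,::-1],None,fx=6,fy=6,interpolation=cv2.INTER_CUBIC))
E
```

```text
t 6.02 pos [666.  -59.4 115.8] open 30.5 grip 30.0 F [-0.1  0.7 -0.3] xaxis yaw -177.6 z [ 0.002  0.    -1.   ]
fit score 101.0 x 665.5 y -60.7 yaw 0.00
-28 [ 0.8 -1.2]
fit score 102.5 x 663.8 y -60.7 yaw 0.00
-24 [ 2.5 -1.2]
fit score 96.7 x 661.8 y -60.7 yaw 0.00
-20 [ 4.5 -1.1]
fit score 84.4 x 659.3 y -60.9 yaw 0.00
-16 [ 7.  -1.2]
fit score 69.8 x 657.3 y -60.9 yaw 0.00
-12 [ 9.  -1.1]
```

View pics/c5.png

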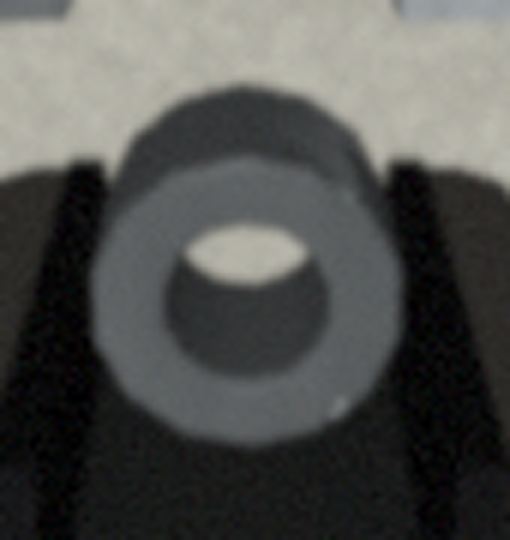

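Call:
{"op": "arm_command", "data": {
  "series": [
    {"tx": 2.9,"ty": -2.1,"tz": 1,"spin": 0,"claw": 2.5},
    {"tx": 5.8,"ty": -4.2,"tz": 2,"spin": 0,"claw": 2.5},
    {"tx": 5.8,"ty": -4.2,"tz": 4.5,"spin": 0,"claw": 2.5},
    {"tx": 5.8,"ty": -4.2,"tz": 6.6,"spin": 0,"claw": 2.5},
    {"tx": 5.8,"ty": -4.2,"tz": 6.6,"spin": 0,"claw": 2.5},
    {"tx": 5.8,"ty": -4.2,"tz": 6.6,"spin": 0,"claw": 2.5}
  ]
}}

```text
time: 6.52
ee_pos: [608.9, -104.0, 48.8]
tcp_rot: [-0.021, 1.0, 0.0, -0.0]
wrist_force: [0.1, -0.0, -1.1]
opening: 30.7
grip_force: 30.0
```

```bash
python3 - <<'E'
from h import *
to(609.8,-103.9,36,92.4)
E
```

```text
t 6.52 pos [ 608.9 -104.    48.8] open 30.7 grip 30.0 F [ 0.1 -0.  -1.1] xaxis yaw -177.6 z [-0.001  0.    -1.   ]
tx -0.09 ty 0.01 tz 1.28 spin -0.0 j6 -1.78
```

Call:
{"op": "arm_command", "data": {
  "series": [
    {"tx": 0,"ty": 0,"tz": 0.6,"spin": 0,"claw": 2.5},
    {"tx": 0,"ty": 0,"tz": 1.25,"spin": 0,"claw": 2.5},
    {"tx": 0,"ty": 0,"tz": 1.25,"spin": 0,"claw": 2.5},
    {"tx": 0,"ty": 0,"tz": 1.25,"spin": 0,"claw": 2.5}
  ]
}}

```text
time: 6.85
ee_pos: [608.8, -104.8, 36.4]
tcp_rot: [-0.021, 1.0, -0.0, 0.0]
wrist_force: [0.4, 0.4, -1.1]
opening: 30.5
grip_force: 30.0
```

Call:
{"op": "arm_command", "data": {
  "series": [
    {"tx": 0,"ty": 0,"tz": 0,"spin": 0,"claw": 4.4},
    {"tx": 0,"ty": 0,"tz": 0,"spin": 0,"claw": 4.4},
    {"tx": 0,"ty": 0,"tz": -3,"spin": 0,"claw": 4.4},
    {"tx": 0,"ty": 0,"tz": -7,"spin": 0,"claw": 4.4},
    {"tx": -3,"ty": 2,"tz": -10,"spin": 0,"claw": 5},
    {"tx": -6,"ty": 4,"tz": -11,"spin": 0,"claw": 5},
    {"tx": -6,"ty": 4,"tz": -11,"spin": 0,"claw": 5},
    {"tx": -6,"ty": 4,"tz": -11,"spin": 0,"claw": 5}
  ]
}}

```text
time: 7.52
ee_pos: [668.8, -61.6, 147.8]
tcp_rot: [-0.021, 1.0, -0.0, 0.002]
wrist_force: [0.1, -0.5, -1.0]
opening: 49.9
grip_force: 0.0
```

```bash
python3 - <<'E'
from h import *
P,im=snap('wrist','w6.png')
fit(P,im,BUSH+[0,0,10],607.8,-105,rng=8)
c=im[60:260,120:380]; cv2.imwrite('pics/c6.png',cv2.resize(c[:,:,::-1],None,fx=3,fy=3))
to(517.5,421.5,95,92.4)
E
```

```text
fit score 88.6 x 605.0 y -104.5 yaw 0.00
t 7.57 pos [666.9 -62.2 146.3] open 50.1 grip 0.0 F [ 0.1 -0.7  0.8] xaxis yaw -177.6 z [ 0. -0. -1.]
tx 12.91 ty 48.95 tz 5.12 spin -0.0 j6 -1.71
```

View pics/c6.png

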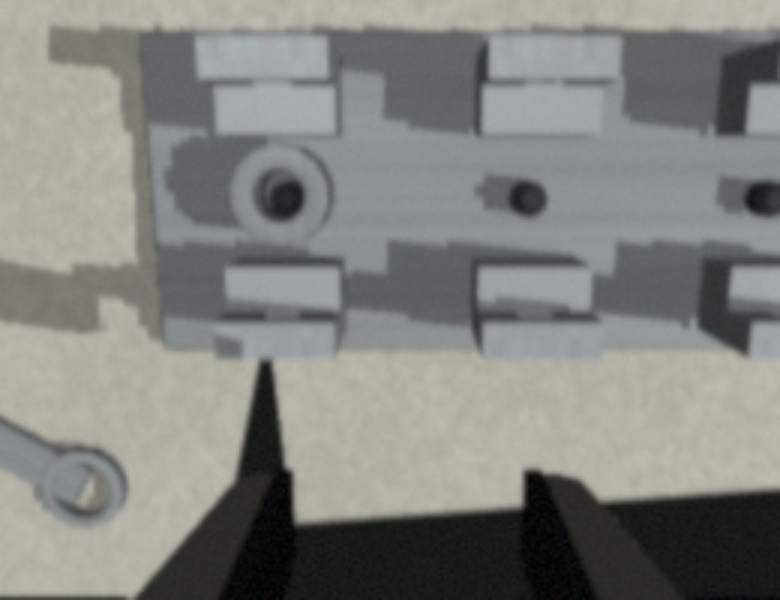

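The bush stands over its post: the ring is at crop (281,195), with the post visible in the bore. On to the next bush.

Call:
{"op": "arm_command", "data": {
  "series": [
    {"tx": 1,"ty": 4,"tz": 0,"spin": 0,"claw": 5},
    {"tx": 2,"ty": 8,"tz": 0,"spin": 0,"claw": 5},
    {"tx": 3,"ty": 12,"tz": 0,"spin": 0,"claw": 5},
    {"tx": 4,"ty": 16,"tz": 0,"spin": 0,"claw": 5},
    {"tx": 5,"ty": 20,"tz": 0,"spin": 0,"claw": 5},
    {"tx": 6,"ty": 24,"tz": 0,"spin": 0,"claw": 5},
    {"tx": 7,"ty": 28,"tz": 0,"spin": 0,"claw": 5},
    {"tx": 8,"ty": 32,"tz": 0,"spin": 0,"claw": 5}
  ]
}}

```text
time: 8.23
ee_pos: [571.8, 254.1, 145.1]
tcp_rot: [-0.02, 1.0, -0.001, -0.001]
wrist_force: [0.4, 0.1, 0.2]
opening: 49.9
grip_force: 0.0
```

Call:
{"op": "arm_command", "data": {
  "series": [
    {"tx": 1.2,"ty": 4,"tz": 0,"spin": 0,"claw": 5},
    {"tx": 2.4,"ty": 8,"tz": 0,"spin": 0,"claw": 5},
    {"tx": 3.6,"ty": 12,"tz": 0,"spin": 0,"claw": 5},
    {"tx": 4.8,"ty": 15.5,"tz": 2,"spin": 0,"claw": 5},
    {"tx": 4.9,"ty": 17,"tz": 5.1,"spin": 0,"claw": 5},
    {"tx": 4.9,"ty": 17,"tz": 5.1,"spin": 0,"claw": 5},
    {"tx": 4.9,"ty": 17,"tz": 5.1,"spin": 0,"claw": 5},
    {"tx": 4.9,"ty": 17,"tz": 5.1,"spin": 0,"claw": 5}
  ]
}}

```text
time: 8.9
ee_pos: [518.1, 420.0, 95.2]
tcp_rot: [-0.02, 1.0, -0.001, -0.001]
wrist_force: [0.2, -0.2, 0.8]
opening: 50.0
grip_force: 0.0
```

```bash
python3 - <<'E'
from h import *
P,im=snap('wrist')
b=fit(P,im,BUSH,517.5,421.5,rng=8)
to(b[1],b[2],20,92.4)
fit(P,im,BUSH,443.8,378.2,rng=10)
E
```

```text
fit score 93.2 x 517.5 y 421.2 yaw 0.00
t 8.95 pos [518.8 420.2  96. ] open 49.5 grip 0.0 F [ 0.6 -0.3  0.8] xaxis yaw -177.7 z [ 0. -0. -1.]
tx 0.12 ty 0.11 tz 7.60 spin -0.1 j6 -0.93
fit score 96.1 x 443.6 y 378.9 yaw 0.00
```

Call:
{"op": "arm_command", "data": {
  "series": [
    {"tx": 0.1,"ty": 0.1,"tz": 4,"spin": 0,"claw": 5},
    {"tx": 0.1,"ty": 0.1,"tz": 7.5,"spin": 0,"claw": 4.5},
    {"tx": 0.1,"ty": 0.1,"tz": 7.5,"spin": 0,"claw": 4.5},
    {"tx": 0.1,"ty": 0.1,"tz": 7.5,"spin": 0,"claw": 2.5},
    {"tx": 0.1,"ty": 0.1,"tz": 7.5,"spin": 0,"claw": 2.5},
    {"tx": 0.1,"ty": 0.1,"tz": 7.5,"spin": 0,"claw": 2.5},
    {"tx": 0.1,"ty": 0.1,"tz": 3.6,"spin": 0,"claw": 2.5},
    {"tx": 0.1,"ty": 0.1,"tz": -0.5,"spin": 0,"claw": 2.5}
  ]
}}

```text
time: 9.62
ee_pos: [515.4, 420.8, 99.2]
tcp_rot: [-0.02, 1.0, -0.002, -0.002]
wrist_force: [1.5, 0.2, -1.0]
opening: 31.0
grip_force: 30.0
```

Call:
{"op": "arm_command", "data": {
  "series": [
    {"tx": -0.6,"ty": -3.8,"tz": -1,"spin": 0,"claw": 2.5},
    {"tx": -1.2,"ty": -7.6,"tz": -2,"spin": 0,"claw": 2.5},
    {"tx": -1.8,"ty": -11.4,"tz": -2,"spin": 0,"claw": 2.5},
    {"tx": -2.4,"ty": -15.2,"tz": -2,"spin": 0,"claw": 2.5},
    {"tx": -3,"ty": -19,"tz": -2,"spin": 0,"claw": 2.5},
    {"tx": -3.6,"ty": -22.8,"tz": -2,"spin": 0,"claw": 2.5},
    {"tx": -4.2,"ty": -26.6,"tz": -2,"spin": 0,"claw": 2.5},
    {"tx": -4.8,"ty": -30.4,"tz": -2,"spin": 0,"claw": 2.5}
  ]
}}

```text
time: 10.28
ee_pos: [577.4, 118.8, 121.3]
tcp_rot: [-0.02, 1.0, 0.0, 0.001]
wrist_force: [0.7, 0.1, -1.5]
opening: 30.8
grip_force: 30.0
```

Call:
{"op": "arm_command", "data": {
  "series": [
    {"tx": -0.6,"ty": -3.8,"tz": 0,"spin": 0,"claw": 2.5},
    {"tx": -1.2,"ty": -7.6,"tz": 0,"spin": 0,"claw": 2.5},
    {"tx": -1.8,"ty": -11.4,"tz": 0,"spin": 0,"claw": 2.5},
    {"tx": -2.3,"ty": -14.5,"tz": 2,"spin": 0,"claw": 2.5},
    {"tx": -2.3,"ty": -14.5,"tz": 5.5,"spin": 0,"claw": 2.5},
    {"tx": -2.3,"ty": -14.5,"tz": 5.5,"spin": 0,"claw": 2.5},
    {"tx": -2.3,"ty": -14.5,"tz": 5.5,"spin": 0,"claw": 2.5}
  ]
}}

```text
time: 10.87
ee_pos: [604.4, -23.3, 64.6]
tcp_rot: [-0.02, 1.0, 0.0, -0.002]
wrist_force: [-0.1, -0.4, -0.6]
opening: 31.2
grip_force: 30.0
```

```bash
cat >> h.py <<'E'
def held():
    P,im=snap('wrist'); s,M=state(); p=s['ee_pos']; best=None
    for dz in (-28,-26,-24,-22,-20):
        h=fit(P,im,BUSH+[0,0,p[2]+dz],p[0],p[1],rng=8)
        if best is None or h[0]>best[0]: best=(h[0],dz,np.round(M.T@(np.array([h[1],h[2],0])-p),1)[:2])
    print('held',best)
E
python3 - <<'E'
from h import *
held(); to(607.5,-24.2,36,92.4)
E
```

```text
t 10.92 pos [605.7 -22.7  65.9] open 31.2 grip 30.0 F [ 0.4  0.1 -1.9] xaxis yaw -177.7 z [-0.001  0.    -1.   ]
fit score 82.7 x 606.2 y -24.2 yaw 0.00
fit score 82.3 x 605.2 y -24.2 yaw 0.00
fit score 80.9 x 604.2 y -24.2 yaw 0.00
fit score 78.3 x 603.5 y -24.2 yaw 0.00
fit score 75.5 x 602.7 y -24.5 yaw 0.00
held (82.69149780273438, -28, array([-0.5, -1.5]))
t 10.92 pos [605.7 -22.7  65.9] open 31.2 grip 30.0 F [ 0.4  0.1 -1.9] xaxis yaw -177.7 z [-0.001  0.    -1.   ]
tx -0.17 ty -0.15 tz 2.99 spin -0.1 j6 -1.65
```

Call:
{"op": "arm_command", "data": {
  "series": [
    {"tx": -0.1,"ty": -0.1,"tz": 0,"spin": 0,"claw": 2.5},
    {"tx": -0.1,"ty": -0.1,"tz": 1.2,"spin": 0,"claw": 2.5},
    {"tx": -0.1,"ty": -0.1,"tz": 2.2,"spin": 0,"claw": 2.5},
    {"tx": -0.1,"ty": -0.1,"tz": 2.8,"spin": 0,"claw": 2.5},
    {"tx": -0.1,"ty": -0.1,"tz": 2.9,"spin": 0,"claw": 2.5},
    {"tx": -0.1,"ty": -0.1,"tz": 2.9,"spin": 0,"claw": 2.5}
  ]
}}

```text
time: 11.42
ee_pos: [608.7, -23.1, 38.1]
tcp_rot: [-0.021, 1.0, -0.0, 0.002]
wrist_force: [-1.0, -0.4, 3.3]
opening: 30.4
grip_force: 3.0
```

The grip slackened just now, right at the post. I'll release and look.

Call:
{"op": "arm_command", "data": {
  "series": [
    {"tx": 0,"ty": 0,"tz": 0,"spin": 0,"claw": 4.4},
    {"tx": 0,"ty": 0,"tz": 0,"spin": 0,"claw": 4.4},
    {"tx": 0,"ty": 0,"tz": -3,"spin": 0,"claw": 4.4},
    {"tx": 0,"ty": 0,"tz": -7,"spin": 0,"claw": 4.4},
    {"tx": -3,"ty": 2,"tz": -10,"spin": 0,"claw": 5},
    {"tx": -6,"ty": 4,"tz": -11,"spin": 0,"claw": 5},
    {"tx": -6,"ty": 4,"tz": -11,"spin": 0,"claw": 5},
    {"tx": -6,"ty": 4,"tz": -11,"spin": 0,"claw": 5}
  ]
}}

```text
time: 12.08
ee_pos: [667.4, 19.9, 147.3]
tcp_rot: [-0.021, 1.0, 0.0, 0.002]
wrist_force: [-1.2, -0.3, -0.1]
opening: 49.9
grip_force: 0.0
```

```bash
python3 - <<'E'
from h import *
P,im=snap('wrist')
fit(P,im,rackpts(),602.8,14.8,2.4,rng=4,yr=1)
for y,x in((-105,607.8),(-25.2,604.5)):
  for dz in (10,14,20): fit(P,im,BUSH+[0,0,dz],x,y,rng=8)
c=im[60:260,120:380]; cv2.imwrite('pics/c7.png',cv2.resize(c[:,:,::-1],None,fx=3,fy=3))
to(590,348.8,95,92.4)
E
```

```text
fit score 79.5 x 601.8 y 14.1 yaw 2.52
fit score 92.1 x 605.8 y -105.8 yaw 0.00
fit score 89.3 x 605.8 y -103.8 yaw 0.00
fit score 85.6 x 605.8 y -101.0 yaw 0.00
fit score 91.5 x 601.8 y -24.2 yaw 0.00
fit score 92.5 x 601.8 y -23.7 yaw 0.00
fit score 92.1 x 601.8 y -22.7 yaw 0.00
t 12.13 pos [665.4  19.1 145.9] open 49.9 grip 0.0 F [-0.7 -0.9  0. ] xaxis yaw -177.6 z [-0. -0. -1.]
tx 6.14 ty 33.26 tz 5.09 spin 0.0 j6 -1.59
```

View pics/c7.png

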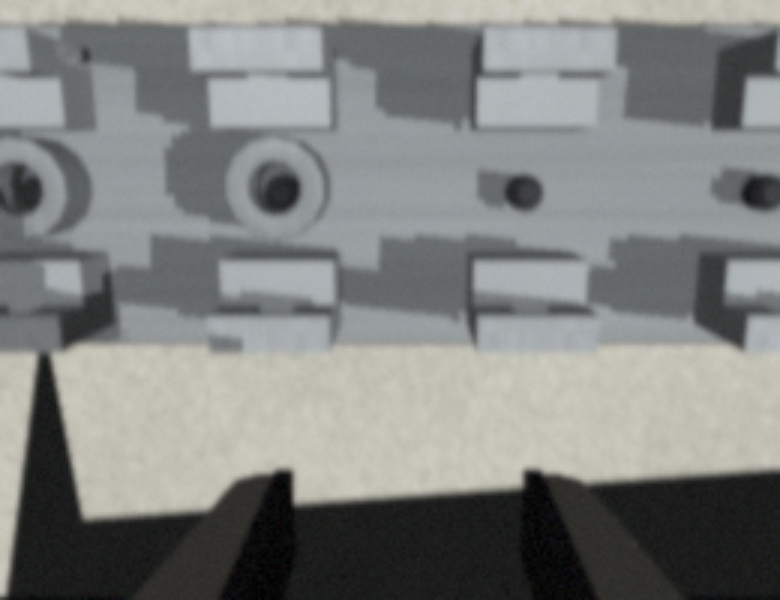

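The second bush is seated too: the ring is at crop (277,187), with the post in the bore. Next bush.

Call:
{"op": "arm_command", "data": {
  "series": [
    {"tx": 0.8,"ty": 4,"tz": 0,"spin": 0,"claw": 5},
    {"tx": 1.6,"ty": 8,"tz": 0,"spin": 0,"claw": 5},
    {"tx": 2.4,"ty": 12,"tz": 0,"spin": 0,"claw": 5},
    {"tx": 3.2,"ty": 16,"tz": 0,"spin": 0,"claw": 5},
    {"tx": 4,"ty": 20,"tz": 0,"spin": 0,"claw": 5},
    {"tx": 4.8,"ty": 24,"tz": 0,"spin": 0,"claw": 5},
    {"tx": 5.6,"ty": 28,"tz": 0,"spin": 0,"claw": 5},
    {"tx": 6.1,"ty": 31.5,"tz": 2,"spin": 0,"claw": 5}
  ]
}}

```text
time: 12.8
ee_pos: [591.4, 332.8, 128.2]
tcp_rot: [-0.02, 1.0, 0.001, 0.001]
wrist_force: [2.1, 0.6, 0.6]
opening: 49.6
grip_force: 0.0
```

Call:
{"op": "arm_command", "data": {
  "series": [
    {"tx": 0,"ty": 1.8,"tz": 3.1,"spin": 0,"claw": 5},
    {"tx": 0,"ty": 1.8,"tz": 3.1,"spin": 0,"claw": 5},
    {"tx": 0,"ty": 1.8,"tz": 3.1,"spin": 0,"claw": 5},
    {"tx": 0,"ty": 1.8,"tz": 3.1,"spin": 0,"claw": 5}
  ]
}}

```text
time: 13.13
ee_pos: [590.6, 347.2, 94.8]
tcp_rot: [-0.02, 1.0, -0.001, -0.001]
wrist_force: [0.6, 0.2, 0.6]
opening: 50.1
grip_force: 0.0
```

```bash
python3 - <<'E'
from h import *
P,im=snap('wrist')
b=fit(P,im,BUSH,590,349,rng=8)
to(b[1],b[2],20,92.4)
fit(P,im,BUSH,443.8,378.2,rng=8)
E
```

```text
fit score 86.0 x 597.8 y 348.0 yaw 0.00
t 13.18 pos [591.4 347.2  95.8] open 50.0 grip 0.0 F [0.8 0.5 1.2] xaxis yaw -177.7 z [ 0. -0. -1.]
tx -0.64 ty 0.05 tz 7.58 spin -0.1 j6 -1.08
fit score 68.6 x 444.1 y 378.2 yaw 0.00
```

```bash
python3 - <<'E'
from h import *
P,im=snap('wrist')
for x in (586,590,594,598,602): fit(P,im,BUSH,x,348,rng=2)
print(proj(P,[591.4,347.2,24]),proj(P,[597.8,348,24]))
for d in finder.mark_of('bush1','wrist')[:4]: print(d['score'],d['location'],unproj(P,d['location'],0))
c=im[160:250,200:320]; cv2.imwrite('pics/c8.png',cv2.resize(c[:,:,::-1],None,fx=5,fy=5,interpolation=cv2.INTER_CUBIC))
E
```

```text
fit score 73.3 x 590.2 y 346.0 yaw 0.00
fit score 73.3 x 590.2 y 346.0 yaw 0.00
fit score 85.5 x 597.8 y 348.0 yaw 0.00
fit score 85.5 x 597.8 y 348.0 yaw 0.00
fit score 85.5 x 597.8 y 348.0 yaw 0.00
[np.float64(256.73622716143285), np.float64(205.6767945146458)] [np.float64(257.3651417602429), np.float64(212.78670736242205)]
0.85 [296.9, 22.6] [444.65041306 373.34991032   0.        ]
0.69 [254.3, 202.2] [596.0936198  345.17120072   0.        ]
```

View pics/c8.png

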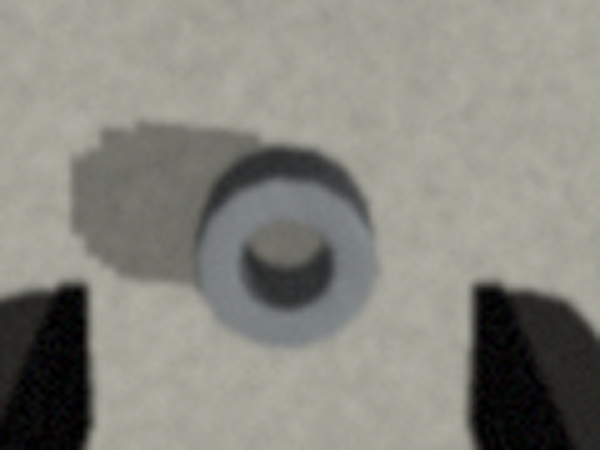

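The bush top centre is at crop (287,262), i.e. pixel (257.4,212.4), which gives x = 597.8. Grasping there.

Call:
{"op": "arm_command", "data": {
  "series": [
    {"tx": -0.65,"ty": 0.05,"tz": 3,"spin": 0,"claw": 5},
    {"tx": -0.65,"ty": 0.05,"tz": 7.5,"spin": 0,"claw": 4.5},
    {"tx": -0.65,"ty": 0.05,"tz": 7.5,"spin": 0,"claw": 4.5},
    {"tx": -0.65,"ty": 0.05,"tz": 7.5,"spin": 0,"claw": 2.5},
    {"tx": -0.65,"ty": 0.05,"tz": 7.5,"spin": 0,"claw": 2.5},
    {"tx": -0.65,"ty": 0.05,"tz": 7.5,"spin": 0,"claw": 2.5},
    {"tx": -0.65,"ty": 0.05,"tz": 3.6,"spin": 0,"claw": 2.5},
    {"tx": -0.65,"ty": 0.05,"tz": -0.5,"spin": 0,"claw": 2.5}
  ]
}}

```text
time: 13.95
ee_pos: [595.5, 348.0, 99.2]
tcp_rot: [-0.02, 1.0, -0.001, -0.003]
wrist_force: [0.8, -0.2, -0.5]
opening: 31.3
grip_force: 30.0
```

Call:
{"op": "arm_command", "data": {
  "series": [
    {"tx": 0,"ty": -3.8,"tz": -1,"spin": 0,"claw": 2.5},
    {"tx": 0.2,"ty": -7.6,"tz": -2,"spin": 0,"claw": 2.5},
    {"tx": 0.3,"ty": -11.4,"tz": -2,"spin": 0,"claw": 2.5},
    {"tx": 0.4,"ty": -15.2,"tz": -2,"spin": 0,"claw": 2.5},
    {"tx": 0.5,"ty": -19,"tz": -2,"spin": 0,"claw": 2.5},
    {"tx": 0.6,"ty": -22.8,"tz": -2,"spin": 0,"claw": 2.5},
    {"tx": 0.65,"ty": -26.6,"tz": -2,"spin": 0,"claw": 2.5},
    {"tx": 0.65,"ty": -29.2,"tz": 1,"spin": 0,"claw": 2.5}
  ]
}}

```text
time: 14.62
ee_pos: [606.5, 54.7, 96.0]
tcp_rot: [-0.02, 1.0, 0.0, 0.005]
wrist_force: [1.4, 0.3, -1.4]
opening: 31.2
grip_force: 30.0
```

Call:
{"op": "arm_command", "data": {
  "series": [
    {"tx": 0,"ty": 0,"tz": 2.5,"spin": 0,"claw": 2.5},
    {"tx": 0,"ty": 0,"tz": 2.5,"spin": 0,"claw": 2.5},
    {"tx": 0,"ty": 0,"tz": 2.5,"spin": 0,"claw": 2.5},
    {"tx": 0,"ty": 0,"tz": 2.5,"spin": 0,"claw": 2.5}
  ]
}}

```text
time: 14.95
ee_pos: [603.6, 58.1, 66.7]
tcp_rot: [-0.021, 1.0, 0.0, 0.001]
wrist_force: [-0.7, 0.6, -0.6]
opening: 32.0
grip_force: 30.0
```

```bash
python3 - <<'E'
from h import *
held(); to(603.6,55.8,36,92.4)
E
```

```text
t 15.00 pos [603.9  58.3  67. ] open 31.5 grip 30.0 F [ 0.6 -0.3 -0.7] xaxis yaw -177.6 z [ 0.002  0.    -1.   ]
fit score 79.1 x 606.7 y 57.3 yaw 0.00
fit score 82.3 x 605.7 y 57.0 yaw 0.00
fit score 84.0 x 604.7 y 57.0 yaw 0.00
fit score 84.9 x 603.7 y 57.0 yaw 0.00
fit score 85.2 x 602.9 y 57.0 yaw 0.00
held (85.19062042236328, -20, array([ 1.2, -1.2]))
t 15.00 pos [603.9  58.3  67. ] open 31.5 grip 30.0 F [ 0.6 -0.3 -0.7] xaxis yaw -177.6 z [ 0.002  0.    -1.   ]
tx 0.05 ty -0.25 tz 3.10 spin -0.0 j6 -1.52
```

Call:
{"op": "arm_command", "data": {
  "series": [
    {"tx": 0,"ty": -0.2,"tz": 0,"spin": 0,"claw": 2.5},
    {"tx": 0,"ty": -0.2,"tz": 1.2,"spin": 0,"claw": 2.5},
    {"tx": 0,"ty": -0.2,"tz": 2.4,"spin": 0,"claw": 2.5},
    {"tx": 0,"ty": -0.2,"tz": 3.2,"spin": 0,"claw": 2.5},
    {"tx": 0,"ty": -0.2,"tz": 3.2,"spin": 0,"claw": 2.5},
    {"tx": 0,"ty": -0.2,"tz": 3.2,"spin": 0,"claw": 2.5}
  ]
}}

```text
time: 15.5
ee_pos: [602.4, 55.7, 32.4]
tcp_rot: [-0.021, 1.0, -0.0, -0.001]
wrist_force: [-2.3, -0.4, -1.7]
opening: 31.1
grip_force: 30.0
```

Call:
{"op": "arm_command", "data": {
  "series": [
    {"tx": 0,"ty": 0,"tz": 0,"spin": 0,"claw": 4.4},
    {"tx": 0,"ty": 0,"tz": 0,"spin": 0,"claw": 4.4},
    {"tx": 0,"ty": 0,"tz": -3.5,"spin": 0,"claw": 4.4},
    {"tx": 0,"ty": 0,"tz": -7,"spin": 0,"claw": 4.4},
    {"tx": 0,"ty": 1,"tz": -10,"spin": 0,"claw": 5},
    {"tx": 1,"ty": 4,"tz": -11,"spin": 0,"claw": 5},
    {"tx": 2.6,"ty": 8,"tz": -11,"spin": 0,"claw": 5},
    {"tx": 4.2,"ty": 11,"tz": -11,"spin": 0,"claw": 5}
  ]
}}

```text
time: 16.17
ee_pos: [557.5, 165.3, 145.2]
tcp_rot: [-0.02, 1.0, 0.001, 0.002]
wrist_force: [-0.7, -0.3, -1.0]
opening: 50.1
grip_force: 0.0
```

Call:
{"op": "arm_command", "data": {
  "series": [
    {"tx": 1.6,"ty": 3.6,"tz": 0,"spin": 0,"claw": 5},
    {"tx": 3.2,"ty": 7.2,"tz": 0,"spin": 0,"claw": 5},
    {"tx": 4.8,"ty": 10.8,"tz": 0,"spin": 0,"claw": 5},
    {"tx": 6.4,"ty": 14.4,"tz": 0,"spin": 0,"claw": 5},
    {"tx": 8,"ty": 18,"tz": 1,"spin": 0,"claw": 5},
    {"tx": 9.7,"ty": 21.9,"tz": 3,"spin": 0,"claw": 5},
    {"tx": 10,"ty": 21.9,"tz": 5,"spin": 0,"claw": 5},
    {"tx": 10,"ty": 21.9,"tz": 5,"spin": 0,"claw": 5}
  ]
}}

```text
time: 16.83
ee_pos: [444.7, 379.2, 90.4]
tcp_rot: [-0.022, 1.0, -0.001, -0.002]
wrist_force: [-0.9, -1.2, 0.4]
opening: 50.0
grip_force: 0.0
```

Call:
{"op": "arm_command", "data": {
  "series": [
    {"tx": 0,"ty": 0,"tz": 0,"spin": 0,"claw": 5},
    {"tx": 0,"ty": 0,"tz": 0,"spin": 0,"claw": 5}
  ]
}}

```text
time: 17.0
ee_pos: [448.6, 378.0, 94.2]
tcp_rot: [-0.02, 1.0, 0.0, 0.0]
wrist_force: [0.2, 1.2, -0.1]
opening: 50.2
grip_force: 0.0
```

```bash
python3 - <<'E'
from h import *
P,im=snap('wrist')
for x,y in ((440,378),(446,378),(452,378)): b=fit(P,im,BUSH,x,y,rng=6)
for d in finder.mark_of('bush1','wrist')[:2]: print(d['score'],d['location'],unproj(P,d['location'],0))
to(b[1],b[2],20,92.4)
E
```

```text
fit score 89.5 x 443.0 y 378.0 yaw 0.00
fit score 89.5 x 443.0 y 378.0 yaw 0.00
fit score 89.5 x 443.0 y 378.0 yaw 0.00
0.73 [253.5, 193.2] [444.1637203 374.859056    0.       ]
t 17.10 pos [449.2 377.9  94.6] open 49.8 grip 0.0 F [ 0.1 -0.   0.7] xaxis yaw -177.8 z [ 0.002  0.001 -1.   ]
tx 0.63 ty 0.03 tz 7.46 spin -0.2 j6 -0.91
```

Call:
{"op": "arm_command", "data": {
  "series": [
    {"tx": 0.6,"ty": 0,"tz": 3,"spin": 0,"claw": 5},
    {"tx": 0.6,"ty": 0,"tz": 7.4,"spin": 0,"claw": 4.5},
    {"tx": 0.6,"ty": 0,"tz": 7.4,"spin": 0,"claw": 4.5},
    {"tx": 0.6,"ty": 0,"tz": 7.4,"spin": 0,"claw": 2.5},
    {"tx": 0.6,"ty": 0,"tz": 7.4,"spin": 0,"claw": 2.5},
    {"tx": 0.6,"ty": 0,"tz": 7.4,"spin": 0,"claw": 2.5},
    {"tx": 0.6,"ty": 0,"tz": 3.6,"spin": 0,"claw": 2.5},
    {"tx": 0.6,"ty": 0,"tz": -0.5,"spin": 0,"claw": 2.5}
  ]
}}

```text
time: 17.77
ee_pos: [440.2, 376.2, 97.3]
tcp_rot: [-0.02, 1.0, -0.002, -0.002]
wrist_force: [0.8, -0.1, -0.8]
opening: 30.5
grip_force: 30.0
```

Call:
{"op": "arm_command", "data": {
  "series": [
    {"tx": -1.8,"ty": -3.1,"tz": -1,"spin": 0,"claw": 2.5},
    {"tx": -3.6,"ty": -6.2,"tz": -2,"spin": 0,"claw": 2.5},
    {"tx": -5.4,"ty": -9.3,"tz": -2,"spin": 0,"claw": 2.5},
    {"tx": -7.2,"ty": -12.4,"tz": -2,"spin": 0,"claw": 2.5},
    {"tx": -9,"ty": -15.5,"tz": -2,"spin": 0,"claw": 2.5},
    {"tx": -10.8,"ty": -18.6,"tz": -2,"spin": 0,"claw": 2.5},
    {"tx": -12.6,"ty": -21.7,"tz": -2,"spin": 0,"claw": 2.5},
    {"tx": -14.7,"ty": -24.9,"tz": 0,"spin": 0,"claw": 2.5}
  ]
}}

```text
time: 18.43
ee_pos: [600.8, 134.8, 102.8]
tcp_rot: [-0.02, 1.0, 0.001, 0.003]
wrist_force: [1.6, 0.2, -0.3]
opening: 30.9
grip_force: 30.0
```

Call:
{"op": "arm_command", "data": {
  "series": [
    {"tx": 0,"ty": 0,"tz": 3.3,"spin": 0,"claw": 2.5},
    {"tx": 0,"ty": 0,"tz": 3.3,"spin": 0,"claw": 2.5},
    {"tx": 0,"ty": 0,"tz": 3.3,"spin": 0,"claw": 2.5},
    {"tx": 0,"ty": 0,"tz": 3.3,"spin": 0,"claw": 2.5}
  ]
}}

```text
time: 18.77
ee_pos: [597.8, 136.8, 67.1]
tcp_rot: [-0.02, 1.0, 0.0, 0.0]
wrist_force: [-0.2, 0.1, -0.5]
opening: 30.9
grip_force: 30.0
```

```bash
python3 - <<'E'
from h import *
held(); to(600.1,135.7,36,92.4)
E
```

```text
t 18.82 pos [598.3 137.2  67.6] open 30.7 grip 30.0 F [ 0.3 -0.1 -1. ] xaxis yaw -177.6 z [ 0.002  0.    -1.   ]
fit score 75.8 x 602.0 y 136.0 yaw 0.00
fit score 78.3 x 601.0 y 136.0 yaw 0.00
fit score 80.1 x 600.0 y 136.0 yaw 0.00
fit score 81.3 x 599.3 y 135.7 yaw 0.00
fit score 82.2 x 598.3 y 135.7 yaw 0.00
held (82.22743225097656, -20, array([ 0.2, -1.5]))
t 18.82 pos [598.3 137.2  67.6] open 30.7 grip 30.0 F [ 0.3 -0.1 -1. ] xaxis yaw -177.6 z [ 0.002  0.    -1.   ]
tx -0.17 ty -0.16 tz 3.16 spin -0.0 j6 -1.39
```

Call:
{"op": "arm_command", "data": {
  "series": [
    {"tx": 0,"ty": -0.15,"tz": 0,"spin": 0,"claw": 2.5},
    {"tx": 0,"ty": -0.15,"tz": 1.2,"spin": 0,"claw": 2.5},
    {"tx": 0,"ty": -0.15,"tz": 2.4,"spin": 0,"claw": 2.5},
    {"tx": 0,"ty": -0.15,"tz": 3.2,"spin": 0,"claw": 2.5},
    {"tx": 0,"ty": -0.15,"tz": 3.2,"spin": 0,"claw": 2.5},
    {"tx": 0,"ty": -0.15,"tz": 3.2,"spin": 0,"claw": 2.5}
  ]
}}

```text
time: 19.32
ee_pos: [597.2, 134.8, 32.8]
tcp_rot: [-0.02, 1.0, -0.0, -0.001]
wrist_force: [0.7, 0.2, 0.1]
opening: 30.7
grip_force: 30.0
```

Call:
{"op": "arm_command", "data": {
  "series": [
    {"tx": 0,"ty": 0,"tz": 0,"spin": 0,"claw": 4.4},
    {"tx": 0,"ty": 0,"tz": 0,"spin": 0,"claw": 4.4},
    {"tx": 0,"ty": 0,"tz": -3.5,"spin": 0,"claw": 4.4},
    {"tx": 0,"ty": 0,"tz": -7,"spin": 0,"claw": 4.4},
    {"tx": 0,"ty": -1,"tz": -11,"spin": 0,"claw": 5},
    {"tx": 1,"ty": -4,"tz": -14,"spin": 0,"claw": 5},
    {"tx": 2,"ty": -7,"tz": -17,"spin": 0,"claw": 5},
    {"tx": 2,"ty": -8.5,"tz": -20,"spin": 0,"claw": 5}
  ]
}}

```text
time: 19.98
ee_pos: [579.7, 47.2, 235.3]
tcp_rot: [-0.02, 1.0, -0.0, -0.0]
wrist_force: [1.1, -0.1, -1.2]
opening: 49.8
grip_force: 0.0
```

Call:
{"op": "arm_command", "data": {
  "series": [
    {"tx": 0,"ty": 0,"tz": 0,"spin": 0,"claw": 5},
    {"tx": 0,"ty": 0,"tz": 0,"spin": 0,"claw": 5},
    {"tx": 0,"ty": 0,"tz": 0,"spin": 0,"claw": 5}
  ]
}}

```text
time: 20.23
ee_pos: [581.4, 49.2, 233.9]
tcp_rot: [-0.02, 1.0, 0.0, 0.0]
wrist_force: [0.1, -0.7, -0.1]
opening: 49.6
grip_force: 0.0
```

```bash
python3 - <<'E'
from h import *
state(); P,im=find('wrist',{'bar1':0,'bar1_b':8,'bush1':10}); cv2.imwrite('pics/w9.png',im[:,:,::-1])
fit(P,im,rackpts(),602.5,14.5,2.4,rng=6,yr=1.5)
E
```

```text
t 20.23 pos [581.4  49.2 233.9] open 49.6 grip 0.0 F [ 0.1 -0.7 -0.1] xaxis yaw -177.7 z [ 0.  0. -1.]
bar1 0.97 [207.  48.] [428.4 -20. ]
bar1 0.87 [415.  77.] [451.9 250.5]
bar1 0.63 [100.  52.] [ 437.8 -155.3]
bar1 0.61 [301.  58.] [435.2 100.3]
bar1_b 0.79 [211.   9.] [387.  -12.7]
bar1_b 0.61 [302.  57.] [435.6 100.4]
bar1_b 0.46 [318. 181.] [592.9 136.9]
bush1 0.88 [144. 186.] [ 609.1 -106.5]
bush1 0.77 [311. 185.] [599.3 126. ]
bush1 0.72 [259. 185.] [601.6  53.6]
bush1 0.65 [205. 187.] [608.1 -21.7]
bush1 0.42 [234. 182.] [598.7  18.2]
fit score 82.2 x 601.5 y 14.2 yaw 2.52
```

View pics/w9.png

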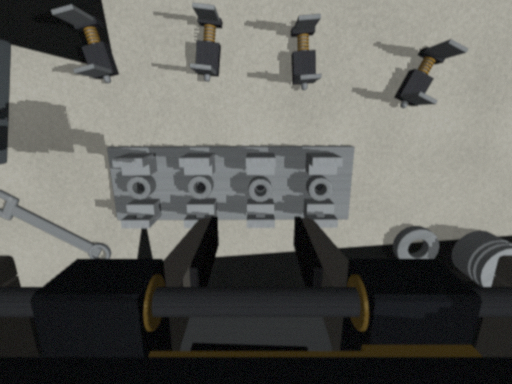

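All four bushes show seated on their posts, at (140,187), (200,187), (260,189) and (321,188). The bars are at (95,52), (207,45), (303,55) and (420,78), with their spring ends upward (-x).

```bash
cat >> h.py <<'E'
def barpts():
    L=[]
    for s in(-1,1):
        L.append(rect(*sorted((s*27,s*32)),-12,12,55))
        for y in(-12,12): L.append(seg((s*32,y,16),(s*32,y,55)))
    for y in (-14,14): L.append(seg((-27,y,16),(5,y,16)))
    return np.vstack(L)
def fitbar(P,im,x,y,yaw,rng=8,yr=9): return fit(P,im,barpts(),x,y,yaw,rng=rng,yr=yr)
E
python3 - <<'E'
from h import *
P,im=snap('wrist'); o=im.copy()
for x,y,a in ((428,-20,180),(452,250,150),(438,-155,202),(435,100,180)):
    b=fitbar(P,im,x,y,a); X=barpts(); c,s=np.cos(np.radians(b[3])),np.sin(np.radians(b[3]))
    for q in X: cv2.circle(o,tuple(int(round(v)) for v in proj(P,[b[1]+q[0]*c-q[1]*s,b[2]+q[0]*s+q[1]*c,q[2]])),0,(255,0,0),-1)
cv2.imwrite('pics/b9.png',cv2.resize(o[:120,50:480,::-1],None,fx=1.86,fy=1.86,interpolation=cv2.INTER_CUBIC))
to(428,-20,125,0)
E
```

```text
fit score 105.1 x 433.0 y -15.8 yaw 177.00
fit score 91.9 x 454.0 y 251.2 yaw 156.12
fit score 85.7 x 436.5 y -153.0 yaw 202.12
fit score 100.5 x 435.0 y 100.2 yaw 183.88
t 20.48 pos [581.   49.7 232.6] open 50.2 grip 0.0 F [-0.1 -0.8 -0.1] xaxis yaw -177.6 z [-0.002 -0.    -1.   ]
tx 15.55 ty -6.33 tz 10.80 spin -87.6 j6 -1.53
```

View pics/b9.png

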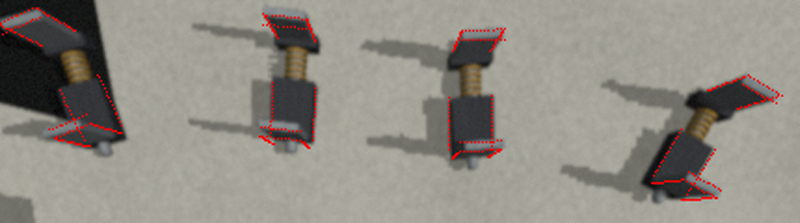

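The red outlines match the bars well: centre bar 2 at (433,-16) yaw 177, bar 3 at (435,100), the end bars at (454,251) and (436,-153).

Call:
{"op": "arm_command", "data": {
  "series": [
    {"tx": 2,"ty": -0.7,"tz": 0,"spin": 7,"claw": 9},
    {"tx": 4,"ty": -1.5,"tz": 1,"spin": 14,"claw": 9},
    {"tx": 6,"ty": -2.3,"tz": 2,"spin": 21,"claw": 9},
    {"tx": 8,"ty": -3.1,"tz": 4,"spin": 28,"claw": 9},
    {"tx": 10,"ty": -3.9,"tz": 5.5,"spin": 35,"claw": 9},
    {"tx": 12,"ty": -4.7,"tz": 7,"spin": 42,"claw": 9},
    {"tx": 13.5,"ty": -5.3,"tz": 9,"spin": 49,"claw": 9},
    {"tx": 15.1,"ty": -5.9,"tz": 10.7,"spin": 56,"claw": 9}
  ]
}}

```text
time: 21.15
ee_pos: [431.8, -15.9, 125.7]
tcp_rot: [0.454, 0.891, -0.0, -0.0]
wrist_force: [0.0, 0.0, 0.3]
opening: 90.2
grip_force: 0.0
```

Call:
{"op": "arm_command", "data": {
  "series": [
    {"tx": 0,"ty": 0,"tz": 0,"spin": 7,"claw": 9},
    {"tx": 0,"ty": 0,"tz": 0,"spin": 14,"claw": 9},
    {"tx": 0,"ty": 0,"tz": 0,"spin": 21,"claw": 9},
    {"tx": 0,"ty": 0,"tz": 0,"spin": 28,"claw": 9},
    {"tx": 0,"ty": 0,"tz": 0,"spin": 35,"claw": 9},
    {"tx": 0,"ty": 0,"tz": 0,"spin": 39.4,"claw": 9},
    {"tx": 0,"ty": 0,"tz": 0,"spin": 39.4,"claw": 9},
    {"tx": 0,"ty": 0,"tz": 0,"spin": 39.4,"claw": 9}
  ]
}}

```text
time: 21.82
ee_pos: [432.8, -15.7, 126.5]
tcp_rot: [0.725, 0.689, -0.0, -0.0]
wrist_force: [-0.5, 0.4, -1.0]
opening: 90.0
grip_force: 0.0
```

```bash
python3 - <<'E'
from h import *
P,im=snap('wrist','w10.png')
for y in (-21,-16,-11): b=fitbar(P,im,433,y,177,rng=6,yr=4.5)
to(b[1],b[2],42,b[3])
for d in finder.mark_of('bar1','wrist')[:2]: print(round(d['score'],2),d['location'],unproj(P,d['location'],0))
E
```

```text
fit score 92.7 x 428.5 y -15.2 yaw 176.62
fit score 91.8 x 428.5 y -15.0 yaw 175.12
fit score 92.7 x 428.5 y -15.2 yaw 176.62
t 21.87 pos [432.8 -15.7 126.6] open 90.1 grip 0.0 F [ 0.  -0.4 -0.5] xaxis yaw 87.1 z [-0.001  0.    -1.   ]
tx 0.03 ty -0.43 tz 8.46 spin 0.5 j6 0.01
0.96 [251.0, 191.4] [426.64405314 -20.1515734    0.        ]
0.8 [250.6, 66.7] [432.88759055 100.10524172   0.        ]
```

Call:
{"op": "arm_command", "data": {
  "series": [
    {"tx": 0,"ty": -0.4,"tz": 3,"spin": 0.5,"claw": 9},
    {"tx": 0,"ty": -0.4,"tz": 6,"spin": 0.5,"claw": 9},
    {"tx": 0,"ty": -0.4,"tz": 8.4,"spin": 0.5,"claw": 9},
    {"tx": 0,"ty": -0.4,"tz": 8.4,"spin": 0.5,"claw": 9},
    {"tx": 0,"ty": -0.4,"tz": 8.4,"spin": 0.5,"claw": 7},
    {"tx": 0,"ty": -0.4,"tz": 8.4,"spin": 0.5,"claw": 6},
    {"tx": 0,"ty": -0.4,"tz": 8.4,"spin": 0.5,"claw": 4},
    {"tx": 0,"ty": -0.4,"tz": 8.4,"spin": 0.5,"claw": 4}
  ]
}}

```text
time: 22.58
ee_pos: [430.1, -15.8, 44.2]
tcp_rot: [0.729, 0.685, 0.001, 0.001]
wrist_force: [-0.7, -0.0, 0.2]
opening: 65.5
grip_force: 0.0
```

Call:
{"op": "arm_command", "data": {
  "series": [
    {"tx": 0,"ty": 0,"tz": 0,"spin": 0,"claw": 4},
    {"tx": 0,"ty": 0,"tz": -2,"spin": 0,"claw": 4},
    {"tx": 0,"ty": 0,"tz": -6,"spin": 0,"claw": 4},
    {"tx": 0,"ty": 0,"tz": -9,"spin": 0,"claw": 4},
    {"tx": 0,"ty": 0,"tz": -9,"spin": 0,"claw": 4}
  ]
}}

```text
time: 23.0
ee_pos: [432.2, -15.9, 138.1]
tcp_rot: [0.729, 0.685, 0.003, 0.003]
wrist_force: [1.6, -0.2, -1.7]
opening: 45.0
grip_force: 30.0
```

```bash
python3 - <<'E'
from h import *
to(604.6,-40,160,2.4)
E
```

```text
t 23.00 pos [432.2 -15.9 138.1] open 45.0 grip 30.0 F [ 1.6 -0.2 -1.7] xaxis yaw 86.4 z [ 0.009 -0.    -1.   ]
tx -1.34 ty 17.37 tz -2.04 spin -6.0 j6 0.02
```

Call:
{"op": "arm_command", "data": {
  "series": [
    {"tx": -0.8,"ty": 2.2,"tz": -0.5,"spin": -6,"claw": 4},
    {"tx": -1.8,"ty": 5,"tz": -1,"spin": -6,"claw": 4},
    {"tx": -2.6,"ty": 8,"tz": -1.2,"spin": -6,"claw": 4},
    {"tx": -3.6,"ty": 11,"tz": -1.2,"spin": -6,"claw": 4},
    {"tx": -4.6,"ty": 14,"tz": -1.2,"spin": -6,"claw": 4},
    {"tx": -5.8,"ty": 17.6,"tz": -1.2,"spin": -6,"claw": 4},
    {"tx": -5.8,"ty": 17.6,"tz": -1.2,"spin": -6,"claw": 4},
    {"tx": -5.8,"ty": 17.6,"tz": -1.2,"spin": -6,"claw": 4}
  ]
}}

```text
time: 23.67
ee_pos: [601.8, -85.2, 143.9]
tcp_rot: [0.692, 0.722, -0.0, -0.0]
wrist_force: [-0.6, 0.7, -1.6]
opening: 44.9
grip_force: 30.0
```

```bash
cat >> h.py <<'E'
HB=np.vstack([rect(18,23,-12,12,55),rect(-23,-18,-12,12,55)]+[seg((s*18,y,30),(s*18,y,55)) for s in(-1,1) for y in (-12,12)])
def heldbar(P,im):
    s,M=state(); p=s['ee_pos']; yaw=np.degrees(np.arctan2(M[1,1],M[0,1])); best=None
    for dz in (-48,-46,-44,-42,-40):
        h=fit(P,im,HB+[0,0,p[2]+dz],p[0],p[1],yaw,rng=8)
        if best is None or h[0]>best[0]: best=(h[0],dz,np.round(M.T@(np.array([h[1],h[2],p[2]])-p),1)[:2])
    print('heldbar',best); return best
def bay(b,y): a=np.radians(b[3]); return np.array([b[1]-y*np.sin(a),b[2]+y*np.cos(a)])
E
python3 - <<'E'
from h import *
P,im=snap('wrist','w11.png'); heldbar(P,im)
b=fit(P,im,rackpts(),602.5,14.5,2.4,rng=6,yr=1.5); t=bay(b,-40); print(t)
to(t[0],t[1],105,90+b[3]-90)
E
```

```text
t 23.72 pos [600.3 -84.6 143.8] open 45.3 grip 30.0 F [ 0.5  0.7 -1.5] xaxis yaw 92.4 z [-0.002  0.    -1.   ]
fit score 102.6 x 600.6 y -85.9 yaw 2.40
fit score 102.7 x 600.6 y -85.9 yaw 2.40
fit score 102.1 x 600.3 y -85.4 yaw 2.40
fit score 99.5 x 600.3 y -85.1 yaw 2.40
fit score 92.1 x 600.3 y -85.1 yaw 2.40
heldbar (102.65111541748047, -46, array([-1.3,  0.2]))
fit score 49.9 x 602.0 y 15.2 yaw 2.52
[603.76221201 -24.71116376]
t 23.72 pos [600.3 -84.6 143.8] open 45.3 grip 30.0 F [ 0.5  0.7 -1.5] xaxis yaw 92.4 z [-0.002  0.    -1.   ]
tx 5.97 ty 0.60 tz 3.88 spin -0.1 j6 -0.18
```

View pics/w11.png

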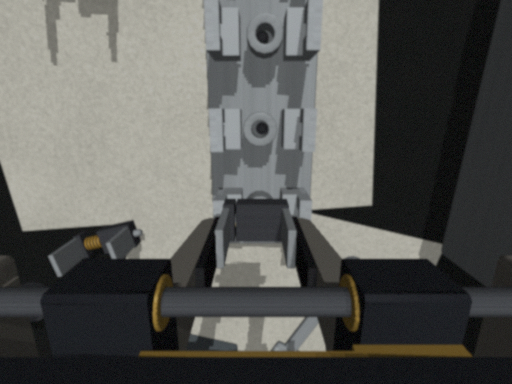

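The last picture shows the pinched bar centred in the jaws near (257,220), with the empty-topped bays ahead at (261,128) and (265,33). Moving over the -40 bay.

Call:
{"op": "arm_command", "data": {
  "series": [
    {"tx": 2,"ty": 0.2,"tz": 0,"spin": 0,"claw": 4},
    {"tx": 4,"ty": 0.4,"tz": 0.5,"spin": 0,"claw": 4},
    {"tx": 6.05,"ty": 0.6,"tz": 1,"spin": 0,"claw": 4},
    {"tx": 6.05,"ty": 0.6,"tz": 3,"spin": 0,"claw": 4},
    {"tx": 6.05,"ty": 0.6,"tz": 3.8,"spin": 0,"claw": 4},
    {"tx": 6.05,"ty": 0.6,"tz": 3.8,"spin": 0,"claw": 4},
    {"tx": 6.05,"ty": 0.6,"tz": 3.8,"spin": 0,"claw": 4}
  ]
}}

```text
time: 24.3
ee_pos: [603.3, -24.0, 106.6]
tcp_rot: [0.692, 0.722, -0.001, -0.001]
wrist_force: [-0.6, 0.9, -0.8]
opening: 45.3
grip_force: 30.0
```

```bash
python3 - <<'E'
from h import *
P,im=snap('wrist'); heldbar(P,im)
b=fit(P,im,rackpts(),602.5,14.5,2.4,rng=4,yr=.75); print(bay(b,-40))
to(603.7,-23.9,84,2.4)
E
```

```text
t 24.35 pos [604.1 -24.2 107.2] open 45.1 grip 30.0 F [-0.1  0.4 -0.9] xaxis yaw 92.4 z [-0. -0. -1.]
fit score 97.6 x 601.8 y -24.5 yaw 2.41
fit score 98.3 x 601.8 y -24.5 yaw 2.41
fit score 99.1 x 601.8 y -25.0 yaw 2.41
fit score 97.4 x 601.8 y -24.5 yaw 2.41
fit score 88.3 x 601.8 y -23.7 yaw 2.41
heldbar (99.05763244628906, -44, array([-0.7, -2.3]))
fit score 45.6 x 602.8 y 14.8 yaw 2.27
[604.33783232 -25.21847243]
t 24.35 pos [604.1 -24.2 107.2] open 45.1 grip 30.0 F [-0.1  0.4 -0.9] xaxis yaw 92.4 z [-0. -0. -1.]
tx 0.03 ty -0.03 tz 2.32 spin 0.0 j6 -0.08
```

Call:
{"op": "arm_command", "data": {
  "series": [
    {"tx": 0,"ty": 0.05,"tz": 0.7,"spin": 0,"claw": 4},
    {"tx": 0,"ty": 0.05,"tz": 1.3,"spin": 0,"claw": 4},
    {"tx": 0,"ty": 0.05,"tz": 1.9,"spin": 0,"claw": 4},
    {"tx": 0,"ty": 0.05,"tz": 2.3,"spin": 0,"claw": 4},
    {"tx": 0,"ty": 0.05,"tz": 2.3,"spin": 0,"claw": 4},
    {"tx": 0,"ty": 0.05,"tz": 2.3,"spin": 0,"claw": 4}
  ]
}}

```text
time: 24.85
ee_pos: [604.7, -23.9, 83.5]
tcp_rot: [0.692, 0.722, -0.0, -0.0]
wrist_force: [0.1, 0.8, -1.8]
opening: 45.4
grip_force: 30.0
```

Call:
{"op": "arm_command", "data": {
  "series": [
    {"tx": 0,"ty": 0,"tz": 0.2,"spin": 0,"claw": 4},
    {"tx": 0,"ty": 0,"tz": 0.3,"spin": 0,"claw": 4},
    {"tx": 0,"ty": 0,"tz": 0.3,"spin": 0,"claw": 4}
  ]
}}

```text
time: 25.1
ee_pos: [605.2, -23.9, 81.3]
tcp_rot: [0.692, 0.722, 0.0, 0.0]
wrist_force: [-1.0, 0.4, -0.1]
opening: 45.3
grip_force: 30.0
```

Call:
{"op": "arm_command", "data": {
  "series": [
    {"tx": 0,"ty": 0,"tz": 0.1,"spin": 0,"claw": 4},
    {"tx": 0,"ty": 0,"tz": 0.15,"spin": 0,"claw": 4},
    {"tx": 0,"ty": 0,"tz": 0.15,"spin": 0,"claw": 4},
    {"tx": 0,"ty": 0,"tz": 0.15,"spin": 0,"claw": 4}
  ]
}}

```text
time: 25.43
ee_pos: [605.3, -23.9, 81.1]
tcp_rot: [0.692, 0.722, 0.0, 0.0]
wrist_force: [-5.9, 0.0, 15.0]
opening: 44.7
grip_force: 30.0
```

Contact came at TCP z = 81, which means the bar is on the ledges. Releasing.

Call:
{"op": "arm_command", "data": {
  "series": [
    {"tx": 0,"ty": 0,"tz": -0.15,"spin": 0,"claw": 5},
    {"tx": 0,"ty": 0,"tz": -0.15,"spin": 0,"claw": 6},
    {"tx": 0,"ty": 0,"tz": -0.15,"spin": 0,"claw": 7},
    {"tx": 0,"ty": 0,"tz": -0.15,"spin": 0,"claw": 8},
    {"tx": 0,"ty": 0,"tz": -0.15,"spin": 0,"claw": 8},
    {"tx": 0,"ty": 0,"tz": -3,"spin": 0,"claw": 8},
    {"tx": 0,"ty": 0,"tz": -7,"spin": 0,"claw": 9},
    {"tx": 0,"ty": 0,"tz": -10,"spin": 0,"claw": 9}
  ]
}}

```text
time: 26.1
ee_pos: [604.9, -23.9, 180.8]
tcp_rot: [0.692, 0.722, -0.0, -0.0]
wrist_force: [0.9, -0.0, 0.8]
opening: 89.4
grip_force: 0.0
```

Call:
{"op": "arm_command", "data": {
  "series": [
    {"tx": -2,"ty": 0,"tz": 0,"spin": 0,"claw": 9},
    {"tx": -5,"ty": 0,"tz": 0,"spin": 0,"claw": 9},
    {"tx": -7,"ty": 0,"tz": 0,"spin": 0,"claw": 9},
    {"tx": -7,"ty": 0,"tz": 0,"spin": 0,"claw": 9},
    {"tx": -7,"ty": 0,"tz": 0,"spin": 0,"claw": 9}
  ]
}}

```text
time: 26.52
ee_pos: [607.7, -94.4, 179.1]
tcp_rot: [0.693, 0.721, -0.0, -0.0]
wrist_force: [0.4, -0.6, -0.4]
opening: 90.1
grip_force: 0.0
```

```bash
cat >> h.py <<'E'
FB=np.vstack([rect(26,31,-12,12,92),rect(-31,-26,-12,12,92)]+[seg((s*31,y,60),(s*31,y,92)) for s in(-1,1) for y in (-12,12)])
def fitted(P,im,x,y):
    for dz in (-2,0,2,6,12): 
        print(dz,end=' '); fit(P,im,FB+[0,0,dz],x,y,2.4,rng=6,yr=3)
E
python3 - <<'E'
from h import *
P,im=snap('wrist'); fitted(P,im,603.9,-25)
to(436.5,-153,125,22)
for c in ('scene','wrist'):
  P,im=snap(c)
  for d in finder.mark_of('bar1',c)[:4]: print(c,round(d['score'],2),d['location'],'z37',unproj(P,d['location'],37)[:2],'z0',unproj(P,d['location'],0)[:2])
E
```

```text
-2 fit score 83.0 x 604.1 y -24.2 yaw 2.52
0 fit score 82.9 x 604.1 y -24.2 yaw 2.52
2 fit score 82.4 x 604.1 y -24.2 yaw 2.52
6 fit score 79.1 x 604.1 y -24.2 yaw 2.40
12 fit score 72.7 x 597.1 y -22.5 yaw -0.98
t 26.57 pos [607.6 -93.6 179. ] open 90.3 grip 0.0 F [0.3 0.  0.1] xaxis yaw 92.4 z [-0.001  0.001 -1.   ]
tx -5.23 ty -17.34 tz 5.41 spin -19.6 j6 -0.20
scene 0.67 [256.8, 196.8] z37 [455.67212841  96.39144448] z0 [427.74329416 104.51528534]
scene 0.67 [152.5, 203.7] z37 [ 387.10953708 -229.92241603] z0 [ 356.30463553 -235.4868067 ]
scene 0.54 [300.1, 189.7] z37 [467.97121238 240.19406895] z0 [440.55830077 254.35015011]
scene 0.49 [181.7, 216.9] z37 [ 464.82437184 -148.34621374] z0 [ 437.2794564  -150.48864144]
wrist 0.86 [121.9, 218.1] z37 [ 457.03072885 -139.65048329] z0 [ 438.69550104 -154.6659196 ]
```

Fitted: level at (604,-24), yaw 2.5. Next bar.

Call:
{"op": "arm_command", "data": {
  "series": [
    {"tx": -1,"ty": -3.2,"tz": 0,"spin": -6,"claw": 9},
    {"tx": -2,"ty": -6.4,"tz": 0,"spin": -12,"claw": 9},
    {"tx": -3,"ty": -9.6,"tz": 0,"spin": -18,"claw": 9},
    {"tx": -4,"ty": -12.8,"tz": 1.5,"spin": -19.6,"claw": 9},
    {"tx": -5.2,"ty": -16,"tz": 3.5,"spin": -19.6,"claw": 9},
    {"tx": -5.2,"ty": -17.4,"tz": 5.4,"spin": -19.6,"claw": 9},
    {"tx": -5.2,"ty": -17.4,"tz": 5.4,"spin": -19.6,"claw": 9},
    {"tx": -5.2,"ty": -17.4,"tz": 5.4,"spin": -19.6,"claw": 9}
  ]
}}

```text
time: 27.43
ee_pos: [436.1, -152.7, 125.4]
tcp_rot: [0.559, 0.829, -0.0, -0.001]
wrist_force: [1.1, -0.5, -0.1]
opening: 90.1
grip_force: 0.0
```

```bash
python3 - <<'E'
from h import *
P,im=snap('wrist')
for y in (-158,-153,-148): b=fitbar(P,im,436,y,202,rng=6,yr=6)
to(b[1],b[2],42,b[3])
for d in finder.mark_of('bar1','wrist')[:2]: print(round(d['score'],2),d['location'],unproj(P,d['location'],0))
E
```

```text
fit score 101.9 x 436.8 y -154.0 yaw 195.12
fit score 101.3 x 436.8 y -154.8 yaw 197.38
fit score 101.9 x 436.8 y -154.0 yaw 195.12
t 27.48 pos [ 437.8 -153.   126.2] open 90.1 grip 0.0 F [ 0.1 -0.4 -0.2] xaxis yaw 112.0 z [ 0.001 -0.    -1.   ]
tx -0.05 ty -0.14 tz 8.42 spin 6.9 j6 -0.72
0.9 [257.0, 193.4] [ 438.39410043 -158.28111516    0.        ]
0.86 [494.7, 136.7] [634.13721824 -16.42253754   0.        ]
```

Call:
{"op": "arm_command", "data": {
  "series": [
    {"tx": 0,"ty": -0.1,"tz": 3,"spin": 5.5,"claw": 9},
    {"tx": 0,"ty": -0.1,"tz": 6,"spin": 5.5,"claw": 9},
    {"tx": 0,"ty": -0.1,"tz": 8.4,"spin": 5.5,"claw": 9},
    {"tx": 0,"ty": -0.1,"tz": 8.4,"spin": 5.5,"claw": 8},
    {"tx": 0,"ty": -0.1,"tz": 8.4,"spin": 5.5,"claw": 6},
    {"tx": 0,"ty": -0.1,"tz": 8.4,"spin": 5.5,"claw": 4},
    {"tx": 0,"ty": -0.1,"tz": 8.4,"spin": 5.5,"claw": 4},
    {"tx": 0,"ty": -0.1,"tz": 8.4,"spin": 5.5,"claw": 4}
  ]
}}

```text
time: 28.2
ee_pos: [437.3, -153.9, 43.0]
tcp_rot: [0.598, 0.801, 0.001, 0.002]
wrist_force: [2.7, 0.7, 3.0]
opening: 58.9
grip_force: 8.7
```

Call:
{"op": "arm_command", "data": {
  "series": [
    {"tx": 0,"ty": 0,"tz": 0,"spin": 0,"claw": 4},
    {"tx": 0,"ty": 0,"tz": 0,"spin": 0,"claw": 4},
    {"tx": 0,"ty": 0,"tz": -2,"spin": 0,"claw": 4},
    {"tx": 0,"ty": 0,"tz": -6,"spin": 0,"claw": 4},
    {"tx": 0,"ty": 0,"tz": -9,"spin": 0,"claw": 4},
    {"tx": 0,"ty": 0,"tz": -9,"spin": 0,"claw": 4}
  ]
}}

```text
time: 28.7
ee_pos: [438.3, -154.6, 136.7]
tcp_rot: [0.598, 0.801, 0.001, 0.004]
wrist_force: [0.4, -0.3, -0.7]
opening: 45.4
grip_force: 29.8
```

```bash
python3 - <<'E'
from h import *
to(607.8,-103.8,107,2.4)
E
```

```text
t 28.70 pos [ 438.3 -154.6  136.7] open 45.4 grip 29.8 F [ 0.4 -0.3 -0.7] xaxis yaw 106.5 z [ 0.008 -0.003 -1.   ]
tx 0.07 ty 17.68 tz 3.09 spin 14.1 j6 -0.63
```

Call:
{"op": "arm_command", "data": {
  "series": [
    {"tx": 0,"ty": 3,"tz": -0.5,"spin": 5,"claw": 4},
    {"tx": 0,"ty": 6,"tz": -0.5,"spin": 10,"claw": 4},
    {"tx": 0,"ty": 9,"tz": -0.5,"spin": 14.1,"claw": 4},
    {"tx": 0,"ty": 12,"tz": -0.5,"spin": 14.1,"claw": 4},
    {"tx": 0,"ty": 15,"tz": -0.5,"spin": 14.1,"claw": 4},
    {"tx": 0.05,"ty": 17.6,"tz": 0,"spin": 14.1,"claw": 4},
    {"tx": 0.05,"ty": 17.6,"tz": 3,"spin": 14.1,"claw": 4},
    {"tx": 0.05,"ty": 17.6,"tz": 3,"spin": 14.1,"claw": 4}
  ]
}}

```text
time: 29.37
ee_pos: [602.2, -101.9, 96.9]
tcp_rot: [0.692, 0.722, -0.002, -0.002]
wrist_force: [-1.8, 0.8, -3.3]
opening: 45.3
grip_force: 29.8
```

Call:
{"op": "arm_command", "data": {
  "series": [
    {"tx": 0,"ty": 0,"tz": 0,"spin": 0,"claw": 4},
    {"tx": 0,"ty": 0,"tz": 0,"spin": 0,"claw": 4}
  ]
}}

```text
time: 29.53
ee_pos: [603.1, -103.1, 101.4]
tcp_rot: [0.692, 0.722, -0.0, -0.001]
wrist_force: [0.7, 0.0, -1.4]
opening: 45.4
grip_force: 29.8
```

```bash
python3 - <<'E'
from h import *
P,im=snap('wrist'); heldbar(P,im)
b=fit(P,im,rackpts(),602.5,14.8,2.4,rng=4,yr=.75); print(bay(b,-120))
to(607.8,-103.8,84,2.4)
E
```

```text
t 29.58 pos [ 603.6 -103.3  102.1] open 45.6 grip 29.8 F [ 0.9  0.3 -1.6] xaxis yaw 92.4 z [ 0. -0. -1.]
fit score 97.9 x 601.6 y -104.0 yaw 2.41
fit score 97.8 x 601.6 y -105.0 yaw 2.41
fit score 100.2 x 601.6 y -104.8 yaw 2.41
fit score 99.0 x 601.6 y -104.0 yaw 2.41
fit score 92.4 x 601.6 y -103.5 yaw 2.41
heldbar (100.19155883789062, -44, array([-1.4, -2.1]))
fit score 35.0 x 603.0 y 14.6 yaw 2.40
[ 608.02507845 -105.34473961]
t 29.58 pos [ 603.6 -103.3  102.1] open 45.6 grip 29.8 F [ 0.9  0.3 -1.6] xaxis yaw 92.4 z [ 0. -0. -1.]
tx -0.07 ty 0.41 tz 1.81 spin 0.0 j6 -0.21
```

Call:
{"op": "arm_command", "data": {
  "series": [
    {"tx": 0,"ty": 0.4,"tz": 0,"spin": 0,"claw": 4},
    {"tx": 0,"ty": 0.42,"tz": 0,"spin": 0,"claw": 4},
    {"tx": 0,"ty": 0.42,"tz": 0.7,"spin": 0,"claw": 4},
    {"tx": 0,"ty": 0.42,"tz": 1.4,"spin": 0,"claw": 4},
    {"tx": 0,"ty": 0.42,"tz": 1.8,"spin": 0,"claw": 4},
    {"tx": 0,"ty": 0.42,"tz": 1.95,"spin": 0,"claw": 4},
    {"tx": 0,"ty": 0.42,"tz": 1.95,"spin": 0,"claw": 4},
    {"tx": 0,"ty": 0.42,"tz": 1.95,"spin": 0,"claw": 4}
  ]
}}

```text
time: 30.25
ee_pos: [608.0, -102.7, 81.6]
tcp_rot: [0.692, 0.722, -0.0, -0.0]
wrist_force: [0.6, -0.4, -1.6]
opening: 45.4
grip_force: 29.8
```

Call:
{"op": "arm_command", "data": {
  "series": [
    {"tx": -0.07,"ty": 0,"tz": 0.1,"spin": 0,"claw": 4},
    {"tx": -0.07,"ty": 0,"tz": 0.2,"spin": 0,"claw": 4},
    {"tx": -0.07,"ty": 0,"tz": 0.2,"spin": 0,"claw": 4},
    {"tx": -0.07,"ty": 0,"tz": 0.2,"spin": 0,"claw": 4}
  ]
}}

```text
time: 30.58
ee_pos: [608.4, -103.6, 80.1]
tcp_rot: [0.692, 0.722, 0.0, 0.0]
wrist_force: [-0.1, 0.0, -0.3]
opening: 45.3
grip_force: 29.8
```

Call:
{"op": "arm_command", "data": {
  "series": [
    {"tx": 0,"ty": 0,"tz": 0.1,"spin": 0,"claw": 4},
    {"tx": 0,"ty": 0,"tz": 0.2,"spin": 0,"claw": 4},
    {"tx": 0,"ty": 0,"tz": 0.2,"spin": 0,"claw": 4}
  ]
}}

```text
time: 30.83
ee_pos: [608.5, -103.6, 79.9]
tcp_rot: [0.692, 0.722, 0.0, 0.0]
wrist_force: [-6.2, 0.5, 19.0]
opening: 45.6
grip_force: 29.9
```

Call:
{"op": "arm_command", "data": {
  "series": [
    {"tx": 0,"ty": 0,"tz": -0.15,"spin": 0,"claw": 5},
    {"tx": 0,"ty": 0,"tz": -0.15,"spin": 0,"claw": 6},
    {"tx": 0,"ty": 0,"tz": -0.15,"spin": 0,"claw": 7},
    {"tx": 0,"ty": 0,"tz": -0.15,"spin": 0,"claw": 8},
    {"tx": 0,"ty": 0,"tz": -0.15,"spin": 0,"claw": 8},
    {"tx": 0,"ty": 0,"tz": -3,"spin": 0,"claw": 8},
    {"tx": 0,"ty": 0,"tz": -7,"spin": 0,"claw": 9},
    {"tx": 0,"ty": 0,"tz": -10,"spin": 0,"claw": 9}
  ]
}}

```text
time: 31.5
ee_pos: [607.8, -103.4, 179.1]
tcp_rot: [0.692, 0.722, -0.0, -0.0]
wrist_force: [1.4, -0.3, 0.6]
opening: 89.1
grip_force: 0.0
```

Call:
{"op": "arm_command", "data": {
  "series": [
    {"tx": -2,"ty": 0,"tz": 0,"spin": 0,"claw": 9},
    {"tx": -5,"ty": 0,"tz": 0,"spin": 0,"claw": 9},
    {"tx": -7,"ty": 0,"tz": 0,"spin": 0,"claw": 9},
    {"tx": -7,"ty": 0,"tz": 0,"spin": 0,"claw": 9},
    {"tx": -7,"ty": 0,"tz": 0,"spin": 0,"claw": 9}
  ]
}}

```text
time: 31.92
ee_pos: [610.7, -174.0, 177.3]
tcp_rot: [0.693, 0.721, -0.0, -0.001]
wrist_force: [-0.4, 0.4, 0.3]
opening: 90.1
grip_force: 0.0
```

```bash
python3 - <<'E'
from h import *
P,im=snap('wrist'); fitted(P,im,607.5,-104.5); fitted(P,im,604.1,-24.2)
to(435,100.2,140,3.9)
E
```

```text
-2 fit score 84.1 x 607.5 y -105.0 yaw 1.77
0 fit score 84.5 x 607.5 y -105.0 yaw 1.77
2 fit score 83.8 x 607.5 y -105.0 yaw 1.65
6 fit score 80.5 x 607.8 y -105.0 yaw 1.77
12 fit score 70.3 x 607.8 y -104.8 yaw 1.52
-2 fit score 73.2 x 604.4 y -33.7 yaw 6.03
0 fit score 71.7 x 604.4 y -33.7 yaw 6.53
2 fit score 72.6 x 604.6 y -33.7 yaw 3.03
6 fit score 68.0 x 604.9 y -33.7 yaw 4.65
12 fit score 54.0 x 603.4 y -30.4 yaw 7.65
t 31.97 pos [ 610.6 -173.2  177.3] open 89.9 grip 0.0 F [ 0.9 -0.4  0.1] xaxis yaw 92.4 z [-0.001  0.001 -1.   ]
tx 28.04 ty -16.41 tz 3.77 spin -1.5 j6 -0.32
```

Call:
{"op": "arm_command", "data": {
  "series": [
    {"tx": 3.4,"ty": -2,"tz": 0,"spin": -1.5,"claw": 9},
    {"tx": 6.8,"ty": -4,"tz": 0,"spin": -1.5,"claw": 9},
    {"tx": 10.2,"ty": -6,"tz": 0,"spin": -1.5,"claw": 9},
    {"tx": 13.6,"ty": -8,"tz": 0,"spin": -1.5,"claw": 9},
    {"tx": 17,"ty": -10,"tz": 0,"spin": -1.5,"claw": 9},
    {"tx": 20.4,"ty": -12,"tz": 1,"spin": -1.5,"claw": 9},
    {"tx": 23.8,"ty": -14,"tz": 2,"spin": -1.5,"claw": 9},
    {"tx": 27.2,"ty": -16,"tz": 3,"spin": -1.5,"claw": 9}
  ]
}}

```text
time: 32.63
ee_pos: [437.9, 93.6, 147.6]
tcp_rot: [0.682, 0.731, 0.0, -0.0]
wrist_force: [1.9, 0.7, 0.5]
opening: 89.9
grip_force: 0.0
```

Call:
{"op": "arm_command", "data": {
  "series": [
    {"tx": 0.8,"ty": -0.4,"tz": 2,"spin": 0,"claw": 9},
    {"tx": 0.8,"ty": -0.4,"tz": 2,"spin": 0,"claw": 9},
    {"tx": 0.8,"ty": -0.4,"tz": 2,"spin": 0,"claw": 9},
    {"tx": 0.8,"ty": -0.4,"tz": 2,"spin": 0,"claw": 9}
  ]
}}

```text
time: 32.97
ee_pos: [436.0, 99.3, 128.5]
tcp_rot: [0.682, 0.731, 0.0, 0.0]
wrist_force: [1.0, 0.3, 0.2]
opening: 90.1
grip_force: 0.0
```

```bash
python3 - <<'E'
from h import *
P,im=snap('wrist')
for y in (95,100,105): b=fitbar(P,im,435,y,184,rng=6,yr=6)
to(b[1],b[2],42,b[3])
for d in finder.mark_of('bar1','wrist')[:3]: print(round(d['score'],2),d['location'],unproj(P,d['location'],0))
E
```

```text
fit score 87.7 x 433.5 y 102.2 yaw 188.38
fit score 87.7 x 433.5 y 102.2 yaw 188.38
fit score 87.7 x 433.5 y 102.2 yaw 188.38
t 33.02 pos [436.4  99.  128.7] open 90.0 grip 0.0 F [-0.1  0.2 -0.7] xaxis yaw 93.9 z [ 0.001  0.    -1.   ]
tx 0.35 ty -0.28 tz 8.67 spin -4.5 j6 0.15
0.75 [256.1, 186.7] [435.42298451  99.11387625   0.        ]
0.7 [284.9, 26.1] [451.00249798 250.67552898   0.        ]
0.41 [420.6, 165.2] [602.28350279 133.43580005   0.        ]
```

Call:
{"op": "arm_command", "data": {
  "series": [
    {"tx": 0.3,"ty": -0.25,"tz": 3,"spin": -3,"claw": 9},
    {"tx": 0.3,"ty": -0.25,"tz": 6,"spin": -3,"claw": 9},
    {"tx": 0.3,"ty": -0.25,"tz": 8.6,"spin": -3,"claw": 9},
    {"tx": 0.3,"ty": -0.25,"tz": 8.6,"spin": -3,"claw": 8},
    {"tx": 0.3,"ty": -0.25,"tz": 8.6,"spin": -3,"claw": 6},
    {"tx": 0.3,"ty": -0.25,"tz": 8.6,"spin": -3,"claw": 4},
    {"tx": 0.3,"ty": -0.25,"tz": 8.6,"spin": -3,"claw": 4},
    {"tx": 0.3,"ty": -0.25,"tz": 8.6,"spin": -3,"claw": 4}
  ]
}}

```text
time: 33.73
ee_pos: [434.3, 102.3, 43.5]
tcp_rot: [0.663, 0.748, 0.002, 0.001]
wrist_force: [2.2, 0.2, 2.6]
opening: 58.6
grip_force: 8.5
```

Call:
{"op": "arm_command", "data": {
  "series": [
    {"tx": 0,"ty": 0,"tz": 0,"spin": 0,"claw": 4},
    {"tx": 0,"ty": 0,"tz": 0,"spin": 0,"claw": 4},
    {"tx": 0,"ty": 0,"tz": -2,"spin": 0,"claw": 4},
    {"tx": 0,"ty": 0,"tz": -6,"spin": 0,"claw": 4},
    {"tx": 0,"ty": 0,"tz": -9,"spin": 0,"claw": 4},
    {"tx": 0,"ty": 0,"tz": -9,"spin": 0,"claw": 4}
  ]
}}

```text
time: 34.23
ee_pos: [435.3, 102.8, 137.0]
tcp_rot: [0.663, 0.749, 0.003, 0.002]
wrist_force: [2.5, 0.9, -0.8]
opening: 45.1
grip_force: 30.0
```

```bash
python3 - <<'E'
from h import *
to(601.1,56,107,2.4)
E
```

```text
t 34.23 pos [435.3 102.8 137. ] open 45.1 grip 30.0 F [ 2.5  0.9 -0.8] xaxis yaw 96.9 z [ 0.008  0.002 -1.   ]
tx -6.65 ty 15.87 tz 3.12 spin 4.5 j6 0.11
```

Call:
{"op": "arm_command", "data": {
  "series": [
    {"tx": -1.1,"ty": 2.7,"tz": -0.5,"spin": 4.5,"claw": 4},
    {"tx": -2.2,"ty": 5.4,"tz": -0.5,"spin": 4.5,"claw": 4},
    {"tx": -3.4,"ty": 8.1,"tz": -0.5,"spin": 4.5,"claw": 4},
    {"tx": -4.5,"ty": 10.8,"tz": -0.5,"spin": 4.5,"claw": 4},
    {"tx": -5.6,"ty": 13.5,"tz": -0.5,"spin": 4.5,"claw": 4},
    {"tx": -6.6,"ty": 16.2,"tz": -0.2,"spin": 4.5,"claw": 4},
    {"tx": -6.6,"ty": 16.2,"tz": 2.4,"spin": 4.5,"claw": 4},
    {"tx": -6.6,"ty": 16.2,"tz": 2.4,"spin": 4.5,"claw": 4}
  ]
}}

```text
time: 34.9
ee_pos: [599.8, 55.4, 103.8]
tcp_rot: [0.692, 0.722, -0.002, -0.002]
wrist_force: [-3.3, -0.2, -2.7]
opening: 45.5
grip_force: 30.0
```

Call:
{"op": "arm_command", "data": {
  "series": [
    {"tx": 0,"ty": 0,"tz": 0,"spin": 0,"claw": 4},
    {"tx": 0,"ty": 0,"tz": 0,"spin": 0,"claw": 4}
  ]
}}

```text
time: 35.07
ee_pos: [600.2, 56.2, 107.8]
tcp_rot: [0.692, 0.722, -0.001, -0.001]
wrist_force: [-0.1, 0.4, -0.8]
opening: 45.0
grip_force: 30.0
```

```bash
python3 - <<'E'
from h import *
P,im=snap('wrist'); heldbar(P,im)
to(601.1,56,80,2.4)
E
```

```text
t 35.12 pos [600.7  56.4 108.4] open 45.3 grip 30.0 F [ 1.  -0.2 -2. ] xaxis yaw 92.4 z [-0. -0. -1.]
fit score 98.8 x 598.7 y 55.9 yaw 2.45
fit score 99.9 x 598.7 y 55.1 yaw 2.45
fit score 101.4 x 598.7 y 55.4 yaw 2.45
fit score 100.0 x 598.7 y 55.9 yaw 2.45
fit score 93.4 x 599.0 y 54.9 yaw 2.45
heldbar (101.38557434082031, -44, array([-0.9, -2. ]))
t 35.12 pos [600.7  56.4 108.4] open 45.3 grip 30.0 F [ 1.  -0.2 -2. ] xaxis yaw 92.4 z [-0. -0. -1.]
tx -0.04 ty 0.04 tz 2.84 spin 0.0 j6 0.05
```

Call:
{"op": "arm_command", "data": {
  "series": [
    {"tx": -0.04,"ty": 0.05,"tz": 0.8,"spin": 0,"claw": 4},
    {"tx": -0.04,"ty": 0.05,"tz": 1.6,"spin": 0,"claw": 4},
    {"tx": -0.04,"ty": 0.05,"tz": 2.2,"spin": 0,"claw": 4},
    {"tx": -0.04,"ty": 0.05,"tz": 2.6,"spin": 0,"claw": 4},
    {"tx": -0.04,"ty": 0.05,"tz": 2.8,"spin": 0,"claw": 4},
    {"tx": -0.04,"ty": 0.05,"tz": 2.8,"spin": 0,"claw": 4},
    {"tx": -0.04,"ty": 0.05,"tz": 2.8,"spin": 0,"claw": 4}
  ]
}}

```text
time: 35.7
ee_pos: [601.3, 55.8, 80.4]
tcp_rot: [0.692, 0.722, -0.0, -0.0]
wrist_force: [-4.5, 0.6, 9.1]
opening: 45.3
grip_force: 30.0
```

Call:
{"op": "arm_command", "data": {
  "series": [
    {"tx": 0,"ty": 0,"tz": 0.1,"spin": 0,"claw": 4},
    {"tx": 0,"ty": 0,"tz": 0.1,"spin": 0,"claw": 4}
  ]
}}

```text
time: 35.87
ee_pos: [601.3, 55.8, 80.4]
tcp_rot: [0.692, 0.722, -0.0, -0.0]
wrist_force: [-7.8, -1.0, 18.7]
opening: 45.4
grip_force: 30.0
```

Call:
{"op": "arm_command", "data": {
  "series": [
    {"tx": 0,"ty": 0,"tz": -0.15,"spin": 0,"claw": 5},
    {"tx": 0,"ty": 0,"tz": -0.15,"spin": 0,"claw": 6},
    {"tx": 0,"ty": 0,"tz": -0.15,"spin": 0,"claw": 7},
    {"tx": 0,"ty": 0,"tz": -0.15,"spin": 0,"claw": 8},
    {"tx": 0,"ty": 0,"tz": -0.15,"spin": 0,"claw": 8},
    {"tx": 0,"ty": 0,"tz": -3,"spin": 0,"claw": 8},
    {"tx": 0,"ty": 0,"tz": -7,"spin": 0,"claw": 9},
    {"tx": 0,"ty": 0,"tz": -10,"spin": 0,"claw": 9}
  ]
}}

```text
time: 36.53
ee_pos: [601.8, 55.7, 180.4]
tcp_rot: [0.692, 0.722, -0.0, -0.0]
wrist_force: [1.5, 0.1, 0.0]
opening: 89.3
grip_force: 0.0
```

Call:
{"op": "arm_command", "data": {
  "series": [
    {"tx": -2,"ty": 0,"tz": 0,"spin": 0,"claw": 9},
    {"tx": -5,"ty": 0,"tz": 0,"spin": 0,"claw": 9},
    {"tx": -7,"ty": 0,"tz": 0,"spin": 0,"claw": 9},
    {"tx": -7,"ty": 0,"tz": 0,"spin": 0,"claw": 9},
    {"tx": -7,"ty": 0,"tz": 0,"spin": 0,"claw": 9}
  ]
}}

```text
time: 36.95
ee_pos: [604.7, -14.9, 178.7]
tcp_rot: [0.693, 0.721, -0.0, -0.0]
wrist_force: [0.4, 0.4, 0.4]
opening: 90.4
grip_force: 0.0
```

```bash
python3 - <<'E'
from h import *
P,im=snap('wrist'); fitted(P,im,600.7,55.5)
for d in finder.mark_of('bar1','wrist')[:4]: print(round(d['score'],2),d['location'],unproj(P,d['location'],0))
to(454,251.2,130,-23.9)
E
```

```text
-2 fit score 86.9 x 600.7 y 55.2 yaw 2.27
0 fit score 87.3 x 600.7 y 55.2 yaw 2.40
2 fit score 86.8 x 600.7 y 55.2 yaw 2.27
6 fit score 84.2 x 600.7 y 55.5 yaw 2.27
12 fit score 74.8 x 601.0 y 55.2 yaw 2.52
0.91 [256.9, 121.9] [602.4944805   49.64390367   0.        ]
0.89 [254.0, 194.8] [602.53843507 -38.49091536   0.        ]
0.82 [252.9, 256.2] [ 6.04356275e+02 -1.23129847e+02  5.68434189e-14]
t 37.05 pos [604.6 -13.6 178.6] open 89.9 grip 0.0 F [-0.8 -0.3 -1. ] xaxis yaw 92.4 z [-0.001  0.    -1.   ]
tx 27.09 ty -13.93 tz 4.88 spin 26.3 j6 -0.07
```

Third bar fitted. Now the last one.

Call:
{"op": "arm_command", "data": {
  "series": [
    {"tx": 3.4,"ty": -1.7,"tz": 0,"spin": 6,"claw": 9},
    {"tx": 6.8,"ty": -3.5,"tz": 0,"spin": 12,"claw": 9},
    {"tx": 10.2,"ty": -5.2,"tz": 0,"spin": 18,"claw": 9},
    {"tx": 13.6,"ty": -7,"tz": 0,"spin": 24,"claw": 9},
    {"tx": 17,"ty": -8.7,"tz": 0,"spin": 26.3,"claw": 9},
    {"tx": 20.4,"ty": -10.5,"tz": 1,"spin": 26.3,"claw": 9},
    {"tx": 23.8,"ty": -12.2,"tz": 2,"spin": 26.3,"claw": 9},
    {"tx": 27.1,"ty": -13.9,"tz": 3,"spin": 26.3,"claw": 9}
  ]
}}

```text
time: 37.72
ee_pos: [452.8, 253.2, 148.7]
tcp_rot: [0.838, 0.546, 0.0, -0.0]
wrist_force: [1.0, -0.0, -0.0]
opening: 90.3
grip_force: 0.0
```

Call:
{"op": "arm_command", "data": {
  "series": [
    {"tx": 0,"ty": 0,"tz": 2,"spin": 0,"claw": 9},
    {"tx": 0,"ty": 0,"tz": 2,"spin": 0,"claw": 9},
    {"tx": 0,"ty": 0,"tz": 2,"spin": 0,"claw": 9},
    {"tx": 0,"ty": 0,"tz": 2,"spin": 0,"claw": 9}
  ]
}}

```text
time: 38.05
ee_pos: [454.8, 250.7, 129.4]
tcp_rot: [0.838, 0.546, 0.0, 0.0]
wrist_force: [1.4, -1.0, -0.1]
opening: 89.9
grip_force: 0.0
```

```bash
python3 - <<'E'
from h import *
P,im=snap('wrist')
for y in (246,251,256): b=fitbar(P,im,454,y,156,rng=6,yr=7.5)
to(b[1],b[2],42,b[3])
for d in finder.mark_of('bar1','wrist')[:3]: print(round(d['score'],2),d['location'],unproj(P,d['location'],0))
E
```

```text
fit score 76.8 x 453.8 y 252.0 yaw 160.25
fit score 76.7 x 453.5 y 252.2 yaw 158.50
fit score 76.8 x 453.8 y 252.0 yaw 160.25
t 38.10 pos [455.2 250.5 129.7] open 89.7 grip 0.0 F [0.7 0.5 0.8] xaxis yaw 66.1 z [ 0.001  0.    -1.   ]
tx 0.07 ty -0.20 tz 8.77 spin -4.2 j6 0.92
0.97 [257.6, 186.4] [456.02267311 249.73661777   0.        ]
```

Call:
{"op": "arm_command", "data": {
  "series": [
    {"tx": 0.2,"ty": -0.2,"tz": 3,"spin": -2.5,"claw": 9},
    {"tx": 0.2,"ty": -0.2,"tz": 6,"spin": -2.5,"claw": 9},
    {"tx": 0.2,"ty": -0.2,"tz": 8.7,"spin": -2.5,"claw": 9},
    {"tx": 0.2,"ty": -0.2,"tz": 8.7,"spin": -2.5,"claw": 8},
    {"tx": 0.2,"ty": -0.2,"tz": 8.7,"spin": -2.5,"claw": 6},
    {"tx": 0.2,"ty": -0.2,"tz": 8.7,"spin": -2.5,"claw": 4},
    {"tx": 0.2,"ty": -0.2,"tz": 8.7,"spin": -2.5,"claw": 4},
    {"tx": 0.2,"ty": -0.2,"tz": 8.7,"spin": -2.5,"claw": 4}
  ]
}}

```text
time: 38.82
ee_pos: [455.1, 253.9, 43.8]
tcp_rot: [0.826, 0.564, 0.002, 0.0]
wrist_force: [3.5, -1.5, 3.7]
opening: 58.8
grip_force: 8.9
```

Call:
{"op": "arm_command", "data": {
  "series": [
    {"tx": 0,"ty": 0,"tz": 0,"spin": 0,"claw": 4},
    {"tx": 0,"ty": 0,"tz": 0,"spin": 0,"claw": 4},
    {"tx": 0,"ty": 0,"tz": -2,"spin": 0,"claw": 4},
    {"tx": 0,"ty": 0,"tz": -6,"spin": 0,"claw": 4},
    {"tx": 0,"ty": 0,"tz": -9,"spin": 0,"claw": 4},
    {"tx": 0,"ty": 0,"tz": -9,"spin": 0,"claw": 4}
  ]
}}

```text
time: 39.32
ee_pos: [456.4, 255.1, 137.8]
tcp_rot: [0.826, 0.564, 0.004, 0.0]
wrist_force: [1.6, 1.0, -0.8]
opening: 45.2
grip_force: 30.0
```

```bash
python3 - <<'E'
from h import *
to(597.8,135.9,107,2.4)
E
```

```text
t 39.32 pos [456.4 255.1 137.8] open 45.2 grip 30.0 F [ 1.6  1.  -0.8] xaxis yaw 68.6 z [ 0.008  0.004 -1.   ]
tx -5.96 ty 17.50 tz 3.14 spin -23.8 j6 0.88
```

Call:
{"op": "arm_command", "data": {
  "series": [
    {"tx": -1,"ty": 2.9,"tz": -0.5,"spin": -6,"claw": 4},
    {"tx": -2,"ty": 5.8,"tz": -0.5,"spin": -12,"claw": 4},
    {"tx": -3,"ty": 8.7,"tz": -0.5,"spin": -18,"claw": 4},
    {"tx": -4,"ty": 11.6,"tz": -0.5,"spin": -23.8,"claw": 4},
    {"tx": -5,"ty": 14.5,"tz": -0.5,"spin": -23.8,"claw": 4},
    {"tx": -6,"ty": 17.8,"tz": -0.2,"spin": -23.8,"claw": 4},
    {"tx": -6,"ty": 17.8,"tz": 2.4,"spin": -23.8,"claw": 4},
    {"tx": -6,"ty": 17.8,"tz": 2.4,"spin": -23.8,"claw": 4}
  ]
}}

```text
time: 39.98
ee_pos: [596.2, 130.8, 104.4]
tcp_rot: [0.693, 0.721, -0.002, -0.001]
wrist_force: [-1.1, 0.1, -1.5]
opening: 45.1
grip_force: 30.0
```

Call:
{"op": "arm_command", "data": {
  "series": [
    {"tx": 0,"ty": 0,"tz": 0,"spin": 0,"claw": 4},
    {"tx": 0,"ty": 0,"tz": 0,"spin": 0,"claw": 4}
  ]
}}

```text
time: 40.15
ee_pos: [596.6, 132.9, 108.1]
tcp_rot: [0.692, 0.722, -0.0, -0.0]
wrist_force: [-0.0, -0.5, -2.2]
opening: 45.0
grip_force: 30.0
```

```bash
python3 - <<'E'
from h import *
P,im=snap('wrist'); heldbar(P,im)
to(597.8,135.9,80,2.4)
E
```

```text
t 40.20 pos [597.  133.2 108.6] open 45.3 grip 30.0 F [ 0.6  0.3 -2. ] xaxis yaw 92.5 z [ 0.  0. -1.]
fit score 94.1 x 595.2 y 130.9 yaw 2.47
fit score 98.3 x 595.2 y 129.9 yaw 2.47
fit score 100.1 x 595.2 y 129.9 yaw 2.47
fit score 98.0 x 595.2 y 130.7 yaw 2.47
fit score 91.7 x 595.2 y 130.2 yaw 2.47
heldbar (100.10359191894531, -44, array([-3.2, -1.9]))
t 40.20 pos [597.  133.2 108.6] open 45.3 grip 30.0 F [ 0.6  0.3 -2. ] xaxis yaw 92.5 z [ 0.  0. -1.]
tx 0.27 ty 0.10 tz 2.86 spin 0.1 j6 0.17
```

The bar sits about 2 mm off centre in the jaws, so I'll compensate.

Call:
{"op": "arm_command", "data": {
  "series": [
    {"tx": 0.48,"ty": 0.1,"tz": 0,"spin": 0,"claw": 4},
    {"tx": 0.48,"ty": 0.1,"tz": 0,"spin": 0,"claw": 4},
    {"tx": 0.48,"ty": 0.1,"tz": 0,"spin": 0,"claw": 4}
  ]
}}

```text
time: 40.45
ee_pos: [598.3, 138.3, 108.7]
tcp_rot: [0.692, 0.722, 0.001, 0.0]
wrist_force: [0.8, 0.4, -1.8]
opening: 45.2
grip_force: 30.0
```

```bash
python3 - <<'E'
from h import *
P,im=snap('wrist'); heldbar(P,im)
to(597.8,138,80,2.4)
E
```

```text
t 40.50 pos [598.2 138.  108.5] open 45.3 grip 30.0 F [-0.2 -0.8 -1.2] xaxis yaw 92.5 z [ 0.001  0.    -1.   ]
fit score 95.3 x 597.0 y 135.5 yaw 2.48
fit score 98.8 x 597.0 y 134.8 yaw 2.48
fit score 99.9 x 597.0 y 135.5 yaw 2.48
fit score 91.9 x 596.5 y 147.8 yaw 2.48
fit score 92.6 x 596.5 y 148.3 yaw 2.48
heldbar (99.92495727539062, -44, array([-2.4, -1.4]))
t 40.50 pos [598.2 138.  108.5] open 45.3 grip 30.0 F [-0.2 -0.8 -1.2] xaxis yaw 92.5 z [ 0.001  0.    -1.   ]
tx -0.00 ty -0.04 tz 2.85 spin 0.1 j6 0.18
```

Call:
{"op": "arm_command", "data": {
  "series": [
    {"tx": 0,"ty": -0.02,"tz": 0.8,"spin": 0,"claw": 4},
    {"tx": 0,"ty": -0.02,"tz": 1.6,"spin": 0,"claw": 4},
    {"tx": 0,"ty": -0.02,"tz": 2.2,"spin": 0,"claw": 4},
    {"tx": 0,"ty": -0.02,"tz": 2.6,"spin": 0,"claw": 4},
    {"tx": 0,"ty": -0.02,"tz": 2.8,"spin": 0,"claw": 4},
    {"tx": 0,"ty": -0.02,"tz": 2.8,"spin": 0,"claw": 4},
    {"tx": 0,"ty": -0.02,"tz": 2.8,"spin": 0,"claw": 4}
  ]
}}

```text
time: 41.08
ee_pos: [597.2, 137.2, 80.6]
tcp_rot: [0.692, 0.722, -0.001, -0.001]
wrist_force: [-6.1, -1.3, 14.9]
opening: 45.5
grip_force: 30.0
```

Call:
{"op": "arm_command", "data": {
  "series": [
    {"tx": 0,"ty": 0,"tz": 0.1,"spin": 0,"claw": 4},
    {"tx": 0,"ty": 0,"tz": 0.1,"spin": 0,"claw": 4}
  ]
}}

```text
time: 41.25
ee_pos: [597.3, 137.2, 80.5]
tcp_rot: [0.692, 0.722, -0.001, -0.0]
wrist_force: [-9.0, -1.9, 24.2]
opening: 45.2
grip_force: 30.0
```

Seated on the ledges. Release and check.

Call:
{"op": "arm_command", "data": {
  "series": [
    {"tx": 0,"ty": 0,"tz": -0.15,"spin": 0,"claw": 5},
    {"tx": 0,"ty": 0,"tz": -0.15,"spin": 0,"claw": 6},
    {"tx": 0,"ty": 0,"tz": -0.15,"spin": 0,"claw": 7},
    {"tx": 0,"ty": 0,"tz": -0.15,"spin": 0,"claw": 8},
    {"tx": 0,"ty": 0,"tz": -0.15,"spin": 0,"claw": 8},
    {"tx": 0,"ty": 0,"tz": -3,"spin": 0,"claw": 8},
    {"tx": 0,"ty": 0,"tz": -7,"spin": 0,"claw": 9},
    {"tx": 0,"ty": 0,"tz": -10,"spin": 0,"claw": 9}
  ]
}}

```text
time: 41.92
ee_pos: [597.6, 137.4, 180.0]
tcp_rot: [0.692, 0.722, -0.0, -0.0]
wrist_force: [0.5, 0.7, 0.7]
opening: 89.9
grip_force: 0.0
```

Call:
{"op": "arm_command", "data": {
  "series": [
    {"tx": -2,"ty": 0,"tz": 0,"spin": 0,"claw": 9},
    {"tx": -5,"ty": 0,"tz": 0,"spin": 0,"claw": 9},
    {"tx": -7,"ty": 0,"tz": 0,"spin": 0,"claw": 9},
    {"tx": -7,"ty": 0,"tz": 0,"spin": 0,"claw": 9},
    {"tx": -7,"ty": 0,"tz": 0,"spin": 0,"claw": 9}
  ]
}}

```text
time: 42.33
ee_pos: [600.6, 66.8, 178.5]
tcp_rot: [0.693, 0.721, -0.0, -0.0]
wrist_force: [-0.7, 0.3, 0.1]
opening: 89.7
grip_force: 0.0
```

```bash
python3 - <<'E'
from h import *
P,im=snap('wrist'); fitted(P,im,597.5,135.5); fitted(P,im,600.7,55.2)
P,im=find('scene',{'control':0,'dial_grip':92,'bar1':37})
to(500,-348,220,2.4)
E
```

```text
-2 fit score 85.2 x 597.2 y 134.5 yaw 2.27
0 fit score 85.4 x 597.2 y 134.5 yaw 2.27
2 fit score 85.1 x 597.2 y 134.5 yaw 2.27
6 fit score 82.2 x 597.2 y 134.2 yaw 2.27
12 fit score 72.5 x 597.2 y 133.5 yaw 2.65
-2 fit score 78.4 x 600.5 y 64.2 yaw 2.77
0 fit score 76.9 x 601.2 y 56.5 yaw -0.23
2 fit score 76.2 x 601.0 y 56.5 yaw 0.27
6 fit score 76.3 x 600.5 y 60.2 yaw -3.23
12 fit score 69.4 x 599.7 y 60.2 yaw -3.23
control 0.96 [120. 244.] [ 484.3 -345.8]
control 0.74 [260. 236.] [576.8  69.7]
control 0.7 [282. 240.] [609.3 132.6]
dial_grip 0.81 [111. 231.] [ 497.7 -343.6]
bar1 0.75 [259. 238.] [606.7  59.6]
bar1 0.57 [208. 251.] [604.4 -94.8]
bar1 0.55 [284. 230.] [600.2 139. ]
bar1 0.46 [234. 243.] [602. -16.]
bar1 0.44 [204. 242.] [572.6 -98.5]
t 42.58 pos [600.7  68.4 178.6] open 90.0 grip 0.0 F [-0.6  0.   0.1] xaxis yaw 92.5 z [-0.  0. -1.]
tx -41.17 ty -11.87 tz -4.14 spin 0.1 j6 0.07
```

All four bars are fitted and level. Now the dial.

Call:
{"op": "arm_command", "data": {
  "series": [
    {"tx": -3.9,"ty": -1,"tz": -1,"spin": 0,"claw": 9},
    {"tx": -7.8,"ty": -2,"tz": -2,"spin": 0,"claw": 9},
    {"tx": -11.7,"ty": -3,"tz": -3,"spin": 0,"claw": 9},
    {"tx": -15.6,"ty": -4.2,"tz": -4,"spin": 0,"claw": 7},
    {"tx": -19.5,"ty": -5.4,"tz": -5,"spin": 0,"claw": 5},
    {"tx": -23.4,"ty": -6.4,"tz": -5,"spin": 0,"claw": 4},
    {"tx": -27.3,"ty": -7.5,"tz": -5,"spin": 0,"claw": 4},
    {"tx": -31.2,"ty": -8.6,"tz": -5,"spin": 0,"claw": 4}
  ]
}}

```text
time: 43.25
ee_pos: [527.9, -249.1, 229.3]
tcp_rot: [0.692, 0.722, 0.0, 0.0]
wrist_force: [1.2, 0.4, 0.1]
opening: 58.8
grip_force: 0.0
```

Call:
{"op": "arm_command", "data": {
  "series": [
    {"tx": -3.8,"ty": -1.1,"tz": 0,"spin": 0,"claw": 4},
    {"tx": -7.6,"ty": -2.2,"tz": 0,"spin": 0,"claw": 4},
    {"tx": -11.4,"ty": -3.2,"tz": 0,"spin": 0,"claw": 4},
    {"tx": -14.1,"ty": -3.9,"tz": 0,"spin": 0,"claw": 4},
    {"tx": -14.1,"ty": -3.9,"tz": 0,"spin": 0,"claw": 4},
    {"tx": -14.1,"ty": -3.9,"tz": 0,"spin": 0,"claw": 4},
    {"tx": -14.1,"ty": -3.9,"tz": 0,"spin": 0,"claw": 4}
  ]
}}

```text
time: 43.83
ee_pos: [495.4, -389.3, 228.5]
tcp_rot: [0.692, 0.722, 0.0, -0.0]
wrist_force: [0.7, -0.8, -0.2]
opening: 39.7
grip_force: 0.0
```

```bash
cat >> h.py <<'E'
BOX=rect(-80,80,-65,65,55)
GRIP=np.vstack([rect(-21,21,-7,7,99),circ(22,61)])
def dial(im,P,c,box):
    """brightness of pointer and grip-edge score over angle; c = axis xy, box yaw deg"""
    G=grad(im); g=cv2.cvtColor(im,cv2.COLOR_RGB2GRAY).astype(np.float32); out=[]
    for th in np.arange(0,360,2):
        a=np.radians(th); q=rect(-21,21,-7,7,99); 
        def smp(I,q):
            uv=np.array([proj(P,[c[0]+x*np.cos(a)-y*np.sin(a),c[1]+x*np.sin(a)+y*np.cos(a),z]) for x,y,z in q],np.float32)
            return float(cv2.remap(I,uv[None,:,0],uv[None,:,1],cv2.INTER_LINEAR).mean())
        out.append((smp(G,q),smp(g,seg((4,0,99),(19,0,99)))-smp(g,seg((-4,0,99),(-19,0,99))),th))
    return out
E
python3 - <<'E'
from h import *
P,im=snap('wrist','w20.png'); state()
b=fit(P,im,BOX,493,-347,-8,rng=14,yr=6)
for a in (-14,-4,4): fit(P,im,BOX,493,-347,a,rng=14,yr=4.5)
for d in finder.mark_of('dial_grip','wrist')[:2]: print(round(d['score'],2),d['location'],unproj(P,d['location'],92)[:2])
o=dial(im,P,b[1:3],b[3])
print([(round(x[0]),round(x[1]),x[2]) for x in sorted(o,reverse=True)[:8]])
print('pointer bright',[(round(x[1]),round(x[0]),x[2]) for x in sorted(o,key=lambda x:-x[1])[:6]])
E
```

```text
t 43.88 pos [ 495.6 -389.   228.7] open 40.0 grip 0.0 F [0.2 0.5 0. ] xaxis yaw 92.5 z [-0.     0.001 -1.   ]
fit score 116.6 x 495.0 y -345.5 yaw -12.88
fit score 116.6 x 495.0 y -345.5 yaw -12.88
fit score 102.7 x 495.2 y -345.2 yaw -11.12
fit score 50.6 x 502.2 y -345.8 yaw -3.12
[(64, 7, np.int64(148)), (64, -7, np.int64(328)), (64, 20, np.int64(144)), (64, -20, np.int64(324)), (64, 14, np.int64(146)), (64, -14, np.int64(326)), (64, 28, np.int64(142)), (64, -28, np.int64(322))]
pointer bright [(162, 55, np.int64(126)), (155, 55, np.int64(124)), (155, 56, np.int64(128)), (139, 55, np.int64(122)), (135, 57, np.int64(130)), (116, 54, np.int64(120))]
```

The box is at (495,-345.5), yaw -12.9°. The pointer is at about 126°, which matches the two-dot mark (127°). Three dots lies 40° clockwise from there.

Call:
{"op": "arm_command", "data": {
  "series": [
    {"tx": 1.5,"ty": 0,"tz": 1,"spin": -7,"claw": 4},
    {"tx": 3,"ty": 0.2,"tz": 3,"spin": -14,"claw": 4},
    {"tx": 4.4,"ty": 0.2,"tz": 6,"spin": -21,"claw": 4},
    {"tx": 4.4,"ty": 0.2,"tz": 7,"spin": -28,"claw": 4},
    {"tx": 4.4,"ty": 0.2,"tz": 7,"spin": -34.5,"claw": 4},
    {"tx": 4.4,"ty": 0.2,"tz": 7,"spin": -34.5,"claw": 4},
    {"tx": 4.4,"ty": 0.2,"tz": 7,"spin": -34.5,"claw": 4}
  ]
}}

```text
time: 44.52
ee_pos: [495.9, -345.4, 159.2]
tcp_rot: [0.448, 0.894, 0.0, 0.0]
wrist_force: [-1.0, -0.2, 0.4]
opening: 40.1
grip_force: 0.0
```

```bash
python3 - <<'E'
from h import *
P,im=snap('wrist','w21.png')
for x,y in ((495,-345.5),(497,-344),(493,-348)): fit(P,im,np.vstack([rect(-21,21,-7,7,99)]),x,y,127,rng=6,yr=9)
o=dial(im,P,(495,-345.5),0)
print('pointer bright',[(round(x[1]),round(x[0]),x[2]) for x in sorted(o,key=lambda x:-x[1])[:4]])
to(496,-344.7,90,37)
E
```

```text
fit score 68.2 x 489.0 y -343.5 yaw 138.62
fit score 73.3 x 499.5 y -334.5 yaw 135.00
fit score 68.2 x 489.0 y -343.5 yaw 138.62
pointer bright [(174, 43, np.int64(126)), (171, 43, np.int64(128)), (163, 43, np.int64(124)), (148, 42, np.int64(130))]
t 44.57 pos [ 496.  -345.8  159.5] open 40.1 grip 0.0 F [-1.   0.1  0.4] xaxis yaw 126.8 z [ 0.001 -0.001 -1.   ]
tx 0.10 ty 0.06 tz 6.95 spin -0.2 j6 -1.25
```

Call:
{"op": "arm_command", "data": {
  "series": [
    {"tx": 0.05,"ty": 0.05,"tz": 3,"spin": 0,"claw": 4},
    {"tx": 0.05,"ty": 0.05,"tz": 5.5,"spin": 0,"claw": 4},
    {"tx": 0.05,"ty": 0.05,"tz": 6.9,"spin": 0,"claw": 4},
    {"tx": 0.05,"ty": 0.05,"tz": 6.9,"spin": 0,"claw": 4},
    {"tx": 0.05,"ty": 0.05,"tz": 6.9,"spin": 0,"claw": 2},
    {"tx": 0.05,"ty": 0.05,"tz": 6.9,"spin": 0,"claw": 1},
    {"tx": 0.05,"ty": 0.05,"tz": 6.9,"spin": 0,"claw": 1},
    {"tx": 0.05,"ty": 0.05,"tz": 6.9,"spin": 0,"claw": 1}
  ]
}}

```text
time: 45.23
ee_pos: [496.2, -346.1, 91.2]
tcp_rot: [0.447, 0.894, -0.0, 0.001]
wrist_force: [10.4, 7.8, 4.0]
opening: 15.5
grip_force: 6.9
```

Call:
{"op": "arm_command", "data": {
  "series": [
    {"tx": 0,"ty": 0.1,"tz": 0,"spin": 0,"claw": 1},
    {"tx": 0,"ty": 0.15,"tz": 0,"spin": 0,"claw": 1},
    {"tx": 0,"ty": 0.15,"tz": 0,"spin": 0,"claw": 1}
  ]
}}

```text
time: 45.48
ee_pos: [497.0, -345.5, 91.2]
tcp_rot: [0.447, 0.895, -0.001, 0.001]
wrist_force: [-2.1, -1.2, 6.4]
opening: 13.6
grip_force: 30.0
```

Centred. Now turn 40° clockwise.

Call:
{"op": "arm_command", "data": {
  "series": [
    {"tx": 0,"ty": 0,"tz": 0,"spin": 6,"claw": 1},
    {"tx": 0,"ty": 0,"tz": 0,"spin": 12,"claw": 1},
    {"tx": 0,"ty": 0,"tz": 0,"spin": 18,"claw": 1},
    {"tx": 0,"ty": 0,"tz": 0,"spin": 24,"claw": 1},
    {"tx": 0,"ty": 0,"tz": 0,"spin": 30,"claw": 1},
    {"tx": 0,"ty": 0,"tz": 0,"spin": 36,"claw": 1},
    {"tx": 0,"ty": 0,"tz": 0,"spin": 40.5,"claw": 1},
    {"tx": 0,"ty": 0,"tz": 0,"spin": 40.5,"claw": 1}
  ]
}}

```text
time: 46.15
ee_pos: [496.2, -345.7, 91.2]
tcp_rot: [0.73, 0.683, -0.001, 0.001]
wrist_force: [-5.4, -1.7, 9.0]
opening: 13.9
grip_force: 30.0
```

Call:
{"op": "arm_command", "data": {
  "series": [
    {"tx": 0,"ty": 0,"tz": 0,"spin": 0,"claw": 1},
    {"tx": 0,"ty": 0,"tz": 0,"spin": 0,"claw": 2.5},
    {"tx": 0,"ty": 0,"tz": 0,"spin": 0,"claw": 4},
    {"tx": 0,"ty": 0,"tz": 0,"spin": 0,"claw": 4},
    {"tx": 0,"ty": 0,"tz": -4,"spin": 0,"claw": 4},
    {"tx": 0,"ty": 0,"tz": -8,"spin": 0,"claw": 4},
    {"tx": -2,"ty": 0,"tz": -12,"spin": 0,"claw": 4},
    {"tx": -4,"ty": 0,"tz": -14,"spin": 0,"claw": 4}
  ]
}}

```text
time: 46.82
ee_pos: [495.3, -384.8, 234.1]
tcp_rot: [0.728, 0.685, 0.0, 0.002]
wrist_force: [0.7, -0.3, -0.5]
opening: 39.6
grip_force: 0.0
```

Call:
{"op": "arm_command", "data": {
  "series": [
    {"tx": 0,"ty": 0,"tz": 0,"spin": 0,"claw": 4},
    {"tx": 0,"ty": 0,"tz": 0,"spin": 0,"claw": 4}
  ]
}}

```text
time: 46.98
ee_pos: [494.6, -385.7, 231.1]
tcp_rot: [0.729, 0.684, 0.0, 0.001]
wrist_force: [0.7, 0.4, -0.8]
opening: 40.2
grip_force: 0.0
```

```bash
python3 - <<'E'
from h import *
P,im=snap('wrist','w22.png'); state()
b=fit(P,im,BOX,495,-345.5,-12.9,rng=6,yr=3)
o=dial(im,P,b[1:3],0)
print('pointer bright',[(round(x[1]),round(x[0]),x[2]) for x in sorted(o,key=lambda x:-x[1])[:5]])
P,im=find('scene',{'bar1':37,'bush1':10},n=8)
E
```

```text
t 47.03 pos [ 493.8 -384.4  229.3] open 39.9 grip 0.0 F [-0.1  0.5  0.1] xaxis yaw 86.4 z [-0.     0.001 -1.   ]
fit score 116.3 x 494.5 y -345.0 yaw -12.90
pointer bright [(155, 61, np.int64(86)), (153, 60, np.int64(84)), (149, 60, np.int64(88)), (135, 59, np.int64(82)), (131, 59, np.int64(90))]
bar1 0.74 [286. 230.] [601.7 145.1]
bar1 0.62 [261. 237.] [603.1  65.6]
bar1 0.6 [231. 244.] [603.2 -24.7]
bar1 0.51 [208. 252.] [609.1 -96.1]
```

```bash
python3 -c "
from plant import env
print(env.hand_in())"
```

```text
the job is handed in; nothing more can be done
None
```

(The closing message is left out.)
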